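Seat power modules in a clip rack and scan their labels

ROBOT

A 6-joint arm with a two-finger parallel gripper is mounted at the origin on the work surface. World frame = base frame: x ahead of the robot, y to its left, z up, the work surface at z = 0. Lengths are in m, angles in rad, forces in N, time in s.
With the tool pointing down it reaches from about 0.425 to 0.95 m from the base axis. Payload 14.7 kg.
Tool frame: the origin (TCP) lies at the very end of the fingers, on their centre line; the grasp point (between the pads) lies env.tcp_to_grasp behind it (env.tcp_to_grasp is the distance from the TCP to the grasp point, in m); x points along the fingers, y is the direction in which the jaws open and shut, and the axes are right-handed (so a half turn about x gives the same grasp; the last joint's range is limited). The gripper opens to 85 mm and grips with 20 to 120 N. Pads are 22 mm wide; open, the fingers measure 114 mm over their backs; the gripper's body (76 mm by 85 mm) begins 54 mm behind the grasp point. The pads swing forward as they close: fully open they stand 13 mm farther back than shut.
Start: joints at [-0.047, 0.48, 1.596, -0, 1.065, -0.047], TCP at [0.65, 0, 0.231] pointing down, gripper open.
Joint ranges: [-2.75, 2.75], [-0.82, 2.05], [0.23, 2.67], [-1.56, 4.7], [0.09, 2.69], [-2.92, 2.92]. Speed limits (rad/s): [1.89, 1.89, 2.39, 3.01, 3.01, 3.01].

INTERFACE

Orientations are given as [roll, pitch, yaw] about the fixed x, y, z axes, in that order (R = Rz(yaw) Ry(pitch) Rx(roll)).
In Python, from rig import status, snapshot, calibration, job, cut_out, env gives the robot as it stands.
- The arm moves only by the tool servo_tool, never from a script. Its argument "increments" is text: rows parted by semicolons, each of 4 numbers parted by spaces: the shift along the tool's x, y, z in cm, then the turn about the tool's x in degrees. In form: dx dy dz turn; .... A call has 1 to 10 rows; each row shifts and turns the commanded pose from where the row before left it, along the tool's axes as they then stand; what a row does not reach is not made up. A row lasts 1/8 s, in which the tool goes at most 62.5 mm and 10.7 degrees, less where a joint would pass 70% of its speed; a pose out of reach is approached as far as the arm can. A call is refused whole if a number of a shift passes 6.25 or a number of a turn 10.7, either way. A call with a gripper value outside its range is refused whole. "fingers" is the closure in counts, from 0 (fully open) to 255 (shut), set as the call begins (left out, the last holds). The fingers move at their own pace and stop on an object; "grip_force" is the grip in N (left out, the last holds). Time passes only in rows, so rows that do not move let the fingers close. It gives the time, the measured TCP pose, the force and the opening at its end, in the units of the state.
- status.read_state(): the state, without advancing time (a new reading comes with each control period).
- snapshot(name): name is "scene" or "side" or "wrist"; returns (picture, depth): 400x640x3 uint8, red, green, blue; 400x640 float32, m along the optical axis (not along the pixel's ray), 0 where there is no reading.
- calibration(name): a dict with "K" (3x3 intrinsics, pixels), "T" (4x4, takes a point from camera to world coordinates); the wrist camera has in their place "mount" (4x4, takes a point from camera to tool coordinates, whose origin is the TCP and whose axes are the tool frame's). Camera axes: x right, y up, looking along -z (the intrinsics and any distortion apply to the point x, -y, -z); pixel columns grow to the right and rows downward; lengths in m; the calibration is good to about 2 mm. A picture is of the moment at which its call begins: read the wrist's pose just before it. calibration takes no time and is no camera call.
- job.close_job(): hands the job in, once; it reports no verdict.
Trained networks look in the newest picture that a camera, given by its name, has taken for a name from the list of things; names that differ only in an ending like _2 or _b are one class to them, and where a whole thing is asked for, a point or a joint stands for the part that bears it (a point fixed in the world has none). Each returns a list of dicts, best first, with "confidence" (0 to 1); they miss things now and then, are a little off and sometimes report something else, mostly with a low value. They report only what shows in the picture. A call takes as long as a camera call. They do not tell look-alikes from the thing itself.
- cut_out(query, camera): "region" (400x640 bool, what is visible of it) and "extent" ([left, top, right, bottom] in pixels, round what is visible of it).
The state is a dict: "time": time; "qpos": joint angles; "qvel": joint speeds; "tau": joint torques, N m; "tool_pos": TCP position; "ee_rot": TCP orientation; "ft_force": force on the tool from outside, world axes, zero at the start; "wrist_torque": the same for the moment, N m; "grip_width": finger opening in m.
Only numpy, scipy, OpenCV 4.12 (cv2) and the standard library are available. Lean on these libraries where they do the work, as an engineer would, in place of code of your own. Each camera call takes 0.05 s, during which the arm holds its last target. There are 200 camera calls.

TASK

Fit each module that is on the bench into the bracket with its own colour, pushing its ears down past the spring clips until the plate sits flat and fully home. When all are in, take the scanner from its holster and aim it squarely at the label of each fitted module in turn, in the order red, yellow, green, blue, holding it still on the label for two seconds from about 8 cm away without touching the modules, then stand it back in its holster. Leave the multimeter, connector and screwdriver where they are.

Things in the scene. Friction and masses are not known exactly. Their poses are not given: they have to be found in the camera images.
- module_red: Loose red module (may be absent), 160 g. Plate 6 thick, main part 82 (x) by 46 (y), an ear 20 wide (y) at each x end; ear to ear 108. Red case on it, 36 wide (y), flat upright sides to grip; top 40 above the underside from x -12 to +34, then sloping down 25 deg to the -x end (x -34), with a barcode label. Origin: centre of the underside, z up, x along the ears. Starts flat on the bench. mm.
- module_yellow: Loose yellow module (may be absent), 160 g. Plate 6 thick, main part 82 (x) by 46 (y), an ear 20 wide (y) at each x end; ear to ear 108. Yellow case on it, 36 wide (y), flat upright sides to grip; top 40 above the underside from x -12 to +34, then sloping down 25 deg to the -x end (x -34), with a barcode label. Origin: centre of the underside, z up, x along the ears. Starts flat on the bench. mm.
- module_green: Loose green module (may be absent), 160 g. Plate 6 thick, main part 82 (x) by 46 (y), an ear 20 wide (y) at each x end; ear to ear 108. Green case on it, 36 wide (y), flat upright sides to grip; top 40 above the underside from x -12 to +34, then sloping down 25 deg to the -x end (x -34), with a barcode label. Origin: centre of the underside, z up, x along the ears. Starts flat on the bench. mm.
- module_blue: Loose blue module (may be absent), 160 g. Plate 6 thick, main part 82 (x) by 46 (y), an ear 20 wide (y) at each x end; ear to ear 108. Blue case on it, 36 wide (y), flat upright sides to grip; top 40 above the underside from x -12 to +34, then sloping down 25 deg to the -x end (x -34), with a barcode label. Origin: centre of the underside, z up, x along the ears. Starts flat on the bench. mm.
- red_label (a point): Centre of the barcode label (21 x 30 mm) on the sloping face of the red module, at x -23, y 0, z 34.9 mm from the module's origin. Its z is the outward normal of the label: the module's z leaning 25 degrees towards the module's -x. Its y is the module's y. Labels that lean away from the robot's base are the easier ones to aim at.
- yellow_label (a point): Centre of the barcode label (21 x 30 mm) on the sloping face of the yellow module, at x -23, y 0, z 34.9 mm from the module's origin. Its z is the outward normal of the label: the module's z leaning 25 degrees towards the module's -x. Its y is the module's y. Labels that lean away from the robot's base are the easier ones to aim at.
- green_label (a point): Centre of the barcode label (21 x 30 mm) on the sloping face of the green module, at x -23, y 0, z 34.9 mm from the module's origin. Its z is the outward normal of the label: the module's z leaning 25 degrees towards the module's -x. Its y is the module's y. Labels that lean away from the robot's base are the easier ones to aim at.
- blue_label (a point): Centre of the barcode label (21 x 30 mm) on the sloping face of the blue module, at x -23, y 0, z 34.9 mm from the module's origin. Its z is the outward normal of the label: the module's z leaning 25 degrees towards the module's -x. Its y is the module's y. Labels that lean away from the robot's base are the easier ones to aim at.
- red_seat (a point): Centre of the flat seat of the fixed aluminium bracket with red end tabs, 14 mm above the bench: the red module's origin belongs here, x along x, either way round. At each x end a slot between two pillars takes an ear; pillars are 86 mm apart along x (plate 82), their tops flared, 34 mm above the seat. Brass spring leaves line each slot on both sides.
- yellow_seat (a point): Centre of the flat seat of the fixed aluminium bracket with yellow end tabs, 14 mm above the bench: the yellow module's origin belongs here, x along x, either way round. At each x end a slot between two pillars takes an ear; pillars are 86 mm apart along x (plate 82), their tops flayellow, 34 mm above the seat. Brass spring leaves line each slot on both sides.
- green_seat (a point): Centre of the flat seat of the fixed aluminium bracket with green end tabs, 14 mm above the bench: the green module's origin belongs here, x along x, either way round. At each x end a slot between two pillars takes an ear; pillars are 86 mm apart along x (plate 82), their tops flagreen, 34 mm above the seat. Brass spring leaves line each slot on both sides.
- blue_seat (a point): Centre of the flat seat of the fixed aluminium bracket with blue end tabs, 14 mm above the bench: the blue module's origin belongs here, x along x, either way round. At each x end a slot between two pillars takes an ear; pillars are 86 mm apart along x (plate 82), their tops flablue, 34 mm above the seat. Brass spring leaves line each slot on both sides.
- rig: Fixed steel plate 170 (x) by 330 (y) by 6 mm carrying the four brackets, side by side along its y, 85 mm apart, order varies; origin under its centre. Spring leaves: mouth 27 mm, narrowest 16 mm, for ears 20 mm wide. Pushing a module straight down takes about 10 N from 13 mm above the seat until the leaves snap over the ears and it stops hard. Its weight alone does not seat it.
- scanner: Hand-held label scanner, 180 g, 132 mm tall, standing upright in its holster: black round nose 33 mm in diameter from 0 to 60 mm, orange square handle 28 x 28 mm from 60 to 132 mm. Origin: centre of the nose's end face, where the scanning beam leaves along -z; z runs from nose to handle. x and y square to the handle's flat sides.
- holster_floor (a point): Centre of the inner floor of the fixed grey holster, 6 mm above the table: the scanner's origin rests here. Square pocket 40 x 40 mm inside, 6 mm walls, rim 44 mm above this floor; base 80 x 80 mm; x and y along its sides.
- multimeter: Bystander: yellow multimeter lying flat, 90 x 185 x 47 mm, origin under its centre, long side along its y. Leave alone.
- connector: Bystander: round metal connector standing on the bench, 44 mm in diameter, 48 mm tall, origin under its centre. Leave alone.
- screwdriver: Bystander: screwdriver lying on the bench, handle to its -x, origin under its middle. Leave alone.
Mind the look-alikes: they are no part of the job. What is shaped like the module_yellow but purple is not meant.

How it is judged:
By the outcome, as a careful person would: the job done as asked, in the order asked, and still so for the second after the job is handed in, with the robot touching nothing.
Of module_red, module_yellow, module_green, module_blue only 3 to 4 are there at a start; the rules pass over those that are not, and their reading is None.
At some moment in a run one of module_red, module_yellow, module_green, module_blue may be knocked a few centimetres aside while the robot is not near it.
It also fails if it takes over 210 s, if anything falls off the work surface, if the arm or the gripper's body presses on something with over 40 N, if the wrist force passes 120 N, or if a joint passes its speed limit or range.

## Working session

There is one attempt and no reset: what is moved stays moved. The work goes in short steps, Python scripts to look and compute and a tool call to move; the robot and the scene stay as the last step left them, time stands still between calls to the robot, and variables do not carry over. Pictures are saved under pics/ and viewed, about 12 in all and at most 16, crops included, and the job is handed in when it is done.

Besides the shell and the picture viewer there is one more tool, called after ">>>" by a JSON object that holds its "method" and its "body", one argument or row to a line. servo_tool: Moves the arm, as the interface text tells. Its arguments: {"type":"object","properties":{"increments":{"type":"string"},"fingers":{"type":"number"},"grip_force":{"type":"number"}},"required":["increments"]}

```bash
ls; mkdir -p pics
python3 - <<'E'
from rig import status,snapshot,calibration,env
import cv2,numpy as np
s=status.read_state(); print(s); print(env.tcp_to_grasp)
for n in("scene","side"):
    p,d=snapshot(n); np.savez(f"pics/{n}0.npz",p=p,d=d); cv2.imwrite(f"pics/{n}0.png",p[:,:,::-1])
    c=calibration(n); print(n,{k:np.round(v,3).tolist() for k,v in c.items()})
c=calibration("wrist"); print({k:np.round(v,3).tolist() for k,v in c.items()})
E
```

```text
pics
{'time': 0.0, 'qpos': array([-4.66103020e-02,  4.80836292e-01,  1.59687354e+00, -2.62671750e-05,
        1.06509845e+00, -4.65931364e-02]), 'qvel': array([ 8.43217077e-04,  1.14605195e-05, -1.29126927e-03, -1.22365551e-03,
       -7.49372638e-04,  6.24871450e-04]), 'tau': array([ 2.41355090e-03, -9.50650907e+01, -4.30184269e+01, -5.27583288e-04,
        1.24796593e-02,  1.26860105e-04]), 'tool_pos': array([6.49586118e-01, 2.50424394e-05, 2.30669626e-01]), 'ee_rot': array([-1.59850095,  1.56958049,  3.11388361]), 'ft_force': array([ 0.11904627,  0.25779371, -0.74063383]), 'wrist_torque': array([0.04023335, 0.07386511, 0.00735271]), 'grip_width': 0.08535047632423619}
0.0187
scene {'K': [[407.999, 0.0, 320.462], [0.0, 407.999, 195.567], [0.0, 0.0, 1.0]], 'T': [[-0.174, -0.827, 0.535, 1.124], [0.985, -0.148, 0.091, 0.16], [0.004, 0.543, 0.84, 0.966], [0.0, 0.0, 0.0, 1.0]]}
side {'K': [[397.078, 0.0, 324.058], [0.0, 397.078, 201.602], [0.0, 0.0, 1.0]], 'T': [[0.945, 0.252, -0.209, 0.297], [-0.327, 0.7, -0.635, -0.592], [-0.013, 0.668, 0.744, 0.842], [0.0, 0.0, 0.0, 1.0]]}
{'K': [[352.196, 0.0, 314.019], [0.0, 352.196, 194.207], [0.0, 0.0, 1.0]], 'mount': [[-0.001, 0.326, -0.945, -0.142], [1.0, 0.0, -0.001, 0.001], [0.0, -0.945, -0.326, -0.083], [0.0, 0.0, 0.0, 1.0]]}
```

View pics/scene0.png

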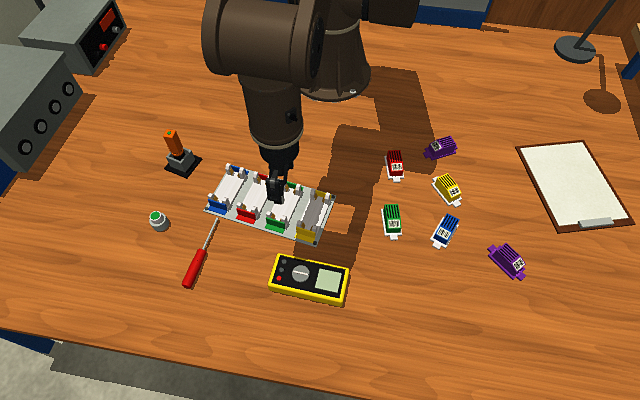

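View pics/side0.png

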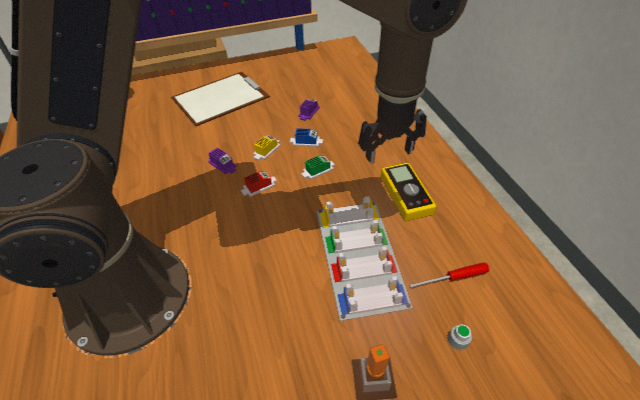

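Scene picture: red module (395,165), yellow (448,188), green (392,220), blue (445,232), so all four are present. The look-alikes are purple at (440,148) and (508,260), and I'll choose by hue. Bracket order along the rig, left to right in the scene view, is blue (215,200), red (245,212), green (275,225), yellow (310,232). Scanner is at (175,150). Next I measure.

```bash
cat > h.py <<'E'
import numpy as np,cv2
from rig import status,snapshot,calibration,cut_out,env
from scipy.spatial.transform import Rotation as R
def Tcam(n):
    c=calibration(n)
    if n!="wrist": return c["K"],np.array(c["T"])
    s=status.read_state(); T=np.eye(4); T[:3,:3]=R.from_euler('xyz',s["ee_rot"]).as_matrix(); T[:3,3]=s["tool_pos"]
    return c["K"],T@np.array(c["mount"])
def shot(n,save=None):
    K,T=Tcam(n); p,d=snapshot(n)
    if save: cv2.imwrite(f"pics/{save}.png",p[:,:,::-1])
    v,u=np.mgrid[:400,:640]; K=np.array(K)
    P=np.stack([(u-K[0,2])/K[0,0]*d,-(v-K[1,2])/K[1,1]*d,-d],-1)@T[:3,:3].T+T[:3,3]
    P[d==0]=np.nan
    return p,d,P,K,T
def rect(q):
    (c,(w,h),a)=cv2.minAreaRect((q*1000).astype(np.float32))
    if w<h: w,h,a=h,w,a+90
    return np.array(c)/1000,w,h,np.radians(a)
HUE=dict(red=(170,8),yellow=(20,35),green=(40,85),blue=(100,125))
def hue(p,c):
    H=cv2.cvtColor(p,cv2.COLOR_RGB2HSV); a,b=HUE[c]; h=H[...,0]
    m=(h>=a)|(h<=b) if a>b else (h>=a)&(h<=b)
    return m&(H[...,1]>110)&(H[...,2]>50)
def pose(p,P,region):
    """module pose from points of its case (above 22 mm)"""
    q=P[region]; q=q[np.isfinite(q[:,0])]; z0=0
    m=np.median(q[:,:2],0); q=q[np.linalg.norm(q[:,:2]-m,axis=1)<.07]
    t=q[q[:,2]>.020]; c,w,h,a=rect(t[:,:2]); ax=np.array([np.cos(a),np.sin(a)])
    s=(t[:,:2]-c)@ax; zp=np.percentile(t[s>.02,2],80); zm=np.percentile(t[s<-.02,2],80)
    if zm>zp: a+=np.pi
    f=rect(q[:,:2])
    return np.round(c,4),round(w,1),round(h,1),round(np.degrees((a+np.pi)%(2*np.pi)-np.pi),1),np.round([zp,zm],3),'whole',np.round(f[0],4),np.round(f[1:3],0)
E
python3 - <<'E'
from h import *
for n in("scene","side"):
    p,d,P,K,T=shot(n)
    for c in HUE:
        for r in cut_out("module_"+c,n)[:3]:
            fr=hue(p,c)[r["region"]].mean()
            print(n,c,round(r["confidence"],2),r["extent"],"hue",round(fr,2),*(pose(p,P,r["region"]) if fr>.2 else ()))
    for r in cut_out("scanner",n)[:2]:
        q=P[r["region"]]; q=q[np.isfinite(q[:,0])]; t=q[q[:,2]>.09]; print("scanner",n,round(r["confidence"],2),r["extent"],rect(t[:,:2]),q[:,2].max())
    for r in cut_out("rig",n)[:2]:
        q=P[r["region"]]; q=q[np.isfinite(q[:,0])]; print("rig",n,round(r["confidence"],2),r["extent"],rect(q[:,:2]))
    for c in HUE:
        m=hue(p,c)&(P[...,2]>.004)&(P[...,2]<.07)&(P[...,0]>.4)
        if n=="scene": m[:,340:]=0
        k,l,st,ce=cv2.connectedComponentsWithStats(m.astype(np.uint8))
        for i in range(1,k):
            if st[i,4]>15: q=P[l==i]; print("  tab",c,st[i,4],np.round(np.nanmedian(q,0),3))
E
```

```text
scene red 0.78 [385.2, 151.1, 405.3, 182.8] hue 0.48 [0.3727 0.2501] 73.0 37.1 -166.4 [0.033 0.04 ] whole [0.3767 0.2538] [100.  55.]
scene red 0.43 [212.5, 164.4, 247.1, 214.1] hue 0.0
scene yellow 0.93 [490.0, 243.7, 523.7, 276.9] hue 0.0
scene yellow 0.82 [429.6, 174.1, 459.5, 207.1] hue 0.57 [0.4344 0.4017] 71.5 39.8 -143.5 [0.034 0.041] whole [0.4321 0.3991] [112.  47.]
scene yellow 0.68 [419.6, 133.4, 456.6, 158.5] hue 0.0
scene green 0.77 [382.9, 206.6, 403.1, 242.5] hue 0.38 [0.5591 0.2575] 70.2 37.3 -167.4 [0.034 0.04 ] whole [0.5635 0.2594] [100.  56.]
scene blue 0.58 [433.5, 215.6, 459.7, 251.2] hue 0.42 [0.5665 0.3987] 70.3 36.0 156.2 [0.04  0.034] whole [0.5725 0.3965] [95. 45.]
scanner scene 0.62 [165.3, 129.0, 185.6, 158.5] (array([ 0.47150433, -0.36435147]), 29.73539924621582, 28.20261001586914, np.float64(1.5499340549215974)) 0.14058562906366778
scanner scene 0.52 [382.4, 203.9, 401.1, 237.8] (array([0., 0.]), 0.0, 0.0, np.float64(0.0)) 0.04379475896085572
rig scene 0.69 [201.0, 165.3, 337.4, 246.4] (array([ 0.56058087, -0.07632484]), 327.62091064453125, 169.64613342
[... 1752 characters left out ...]
77740478516, np.float64(0.7624211418815444))
  tab red 18 [0.404 0.241 0.021]
  tab red 24 [0.782 0.004 0.04 ]
  tab red 87 [ 0.615 -0.134  0.019]
  tab red 162 [ 0.486 -0.108  0.007]
  tab red 420 [ 0.78  -0.22   0.022]
  tab yellow 271 [0.428 0.391 0.033]
  tab yellow 887 [0.731 0.022 0.035]
  tab yellow 75 [0.644 0.032 0.015]
  tab yellow 121 [0.513 0.059 0.007]
  tab green 292 [0.55  0.245 0.033]
  tab green 123 [ 0.499 -0.023  0.007]
  tab green 32 [ 0.633 -0.066  0.007]
  tab green 88 [ 0.674 -0.351  0.047]
  tab blue 108 [0.725 1.006 0.039]
  tab blue 236 [0.557 0.389 0.03 ]
  tab blue 27 [ 0.602 -0.208  0.034]
  tab blue 31 [ 0.477 -0.187  0.033]
  tab blue 120 [ 0.469 -0.19   0.006]
```

```bash
cat >> h.py <<'E'
def yawy():  # world direction of tool y, tool z
    M=R.from_euler('xyz',status.read_state()["ee_rot"]).as_matrix(); return M
def plan(xyz,modyaw=None,n=None,step=4.0,tool=0,allow_half=True):
    """rows that bring TCP to xyz with jaws (tool y) across a body whose x axis has yaw modyaw (deg)"""
    s=status.read_state(); M=yawy(); p=s["tool_pos"].copy(); xyz=np.array(xyz,float)
    turn=0
    if modyaw is not None:
        yd=np.degrees(np.arctan2(M[1,1],M[0,1])); want=modyaw+90
        # turn about tool x (down) by +t lowers world yaw by t
        per=180 if allow_half else 360
        turn=-((want-yd+per/2)%per-per/2)
    d=xyz-p; k=n or int(max(np.ceil(np.linalg.norm(d)*100/step),np.ceil(abs(turn)/10),1)); out=[]
    for i in range(k):
        t=turn/k; v=M.T@(d/k)*100
        out.append("%.2f %.2f %.2f %.1f"%(*v,t)); M=M@R.from_euler('x',t,degrees=True).as_matrix()
    print(k,"rows turn %.1f q6 %.2f"%(turn,s["qpos"][5])); print("; ".join(out))
E
python3 - <<'E'
from h import *
M=yawy(); print(np.round(M,3))
p,d,P,K,T=shot("wrist","w0"); print(np.nanmin(P.reshape(-1,3),0),np.nanmax(P.reshape(-1,3),0))
plan([.373,.2505,.1],-165.5)
E
```

```text
[[ 0.  1.  0.]
 [ 0.  0. -1.]
 [-1.  0. -0.]]
[ 0.20914311 -0.98838602 -0.75708738] [1.73086748 0.14869824 0.316247  ]
10 rows turn 75.5 q6 -0.05
1.31 -2.77 -2.50 7.5; 1.31 -3.08 -2.12 7.5; 1.31 -3.33 -1.70 7.5; 1.31 -3.52 -1.24 7.5; 1.31 -3.65 -0.77 7.5; 1.31 -3.72 -0.28 7.5; 1.31 -3.73 0.21 7.5; 1.31 -3.67 0.70 7.5; 1.31 -3.55 1.17 7.5; 1.31 -3.36 1.63 7.5
```

View pics/w0.png

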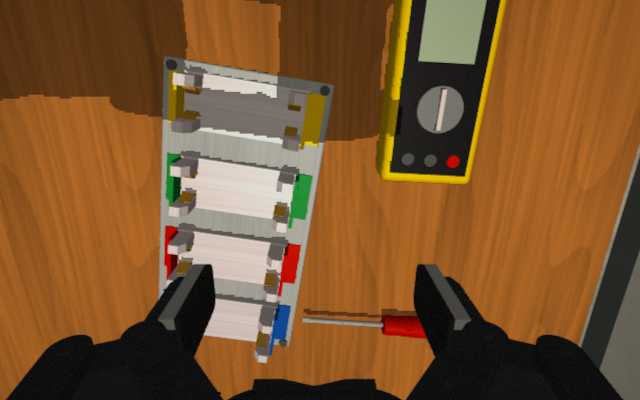

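Wrist view shows the rig at upper left: yellow tabs (175,100)/(315,120), green (172,180)/(302,197), red (170,245)/(290,262), blue (282,325). The order agrees. I'll refine the rig pose from the depth and start moving.

Run:
```python
from h import *
p,d,P,K,T=shot("wrist")
z=P[...,2]; near=(np.abs(P[...,0]-.56)<.13)&(np.abs(P[...,1]+.077)<.21)
print(np.histogram(z[near],bins=np.arange(-.006,.06,.003)))
m=near&(z>.003)&(z<.06); m[:, 205:420]&=True
q=P[m][:,:2]; print("plate",rect(q))
t=P[near&(z>.040)&(z<.055)][:,:2]
a=np.radians(-9.3); ax=np.array([np.cos(a),np.sin(a)]); ay=np.array([-ax[1],ax[0]])
c=np.array([.560,-.077]); uv=np.c_[(t-c)@ax,(t-c)@ay]*1000
lab=cv2.kmeans(uv.astype(np.float32),2,None,(3,20,.1),3,cv2.KMEANS_PP_CENTERS)
b=np.floor((uv[:,1]+170)/85*1)
for k in range(4):
    for s in(-1,1):
        for e in(-1,1):
            yc=-127.5+85*k; g=uv[(np.sign(uv[:,0])==s)&(np.abs(uv[:,1]-yc)<42)&(np.sign(uv[:,1]-yc)==e)]
            if len(g)>10: print(k,s,e,len(g),np.round(np.percentile(g,[2,50,98],axis=0).T,1).tolist())
```

```text
(array([   44, 29504,  7158, 10273,  4661,   988, 14980,   503,   295,
         413,   482,   517,   521,  1553,   485,   493,   497,  1401,
         240,     0,     0]), array([-0.006, -0.003,  0.   ,  0.003,  0.006,  0.009,  0.012,  0.015,
        0.018,  0.021,  0.024,  0.027,  0.03 ,  0.033,  0.036,  0.039,
        0.042,  0.045,  0.048,  0.051,  0.054,  0.057]))
plate (array([ 0.59204932, -0.08210895]), 331.27398681640625, 231.46469116210938, np.float64(1.4162504255765083))
0 1 -1 137 [[46.2, 54.1, 60.7], [-153.5, -145.5, -142.1]]
0 1 1 145 [[46.4, 53.9, 60.7], [-111.5, -103.7, -100.6]]
1 -1 -1 56 [[-57.1, -54.5, -49.0], [-65.2, -58.8, -57.8]]
1 -1 1 193 [[-57.0, -49.2, -41.8], [-26.5, -20.3, -16.0]]
1 1 -1 157 [[45.9, 53.7, 60.6], [-68.2, -61.2, -57.6]]
1 1 1 160 [[46.1, 53.7, 60.6], [-26.5, -19.7, -16.0]]
2 -1 -1 201 [[-57.1, -48.9, -42.0], [16.8, 22.6, 27.0]]
2 -1 1 213 [[-56.6, -48.8, -41.8], [58.8, 64.2, 68.6]]
2 1 -1 171 [[45.7, 53.5, 60.5], [16.8, 23.0, 26.9]]
2 1 1 178 [[45.6, 53.4, 60.5], [58.9, 64.7, 68.9]]
3 -1 -1 227 [[-57.1, -48.8, -41.9], [101.9, 107.0, 111.5]]
3 -1 1 254 [[-57.3, -48.7, -41.4], [143.7, 148.7, 153.4]]
3 1 -1 190 [[45.5, 53.3, 60.4], [101.7, 107.2, 111.8]]
3 1 1 201 [[45.5, 53.1, 60.3], [143.9, 148.8, 153.6]]
```

>>> {"method": "servo_tool", "body": {
  "increments": "1.31 -2.77 -2.50 7.5; 1.31 -3.08 -2.12 7.5; 1.31 -3.33 -1.70 7.5; 1.31 -3.52 -1.24 7.5; 1.31 -3.65 -0.77 7.5; 1.31 -3.72 -0.28 7.5; 1.31 -3.73 0.21 7.5; 1.31 -3.67 0.70 7.5; 1.31 -3.55 1.17 7.5; 1.31 -3.36 1.63 7.5",
  "fingers": 0,
  "grip_force": 60
}}

```text
time: 2.15
tool_pos: [0.3712, 0.2501, 0.1001]
ee_rot: [-2.836, 1.57, 0.563]
ft_force: [-0.1, 2.1, 0.1]
grip_width: 0.0852
```

```bash
cat >> h.py <<'E'
def wpose(c):
    p,d,P,K,T=shot("wrist","w_"+c)
    m=hue(p,c)&(P[...,2]>.02)&(P[...,2]<.046)
    k,l,st,ce=cv2.connectedComponentsWithStats(cv2.dilate(m.astype(np.uint8),np.ones((5,5))))
    i=1+np.argmax(st[1:,4]); reg=cv2.dilate((l==i).astype(np.uint8),np.ones((25,25)))>0
    print(c,"wrist",st[i],*pose(p,P,reg&(P[...,2]<.05)&(P[...,2]>.003)))
E
python3 - <<'E'
from h import *
wpose("red"); plan([.3728,.2507,.010],-165.5,step=3)
E
```

```text
red wrist [ 283  150   63  114 5514] [0.3741 0.2501] 69.1 35.9 -166.3 [0.035 0.04 ] whole [0.3675 0.2486] [96. 46.]
3 rows turn -0.3 q6 1.85
2.96 0.05 -0.18 -0.1; 2.96 0.05 -0.18 -0.1; 2.96 0.05 -0.18 -0.1
```

View pics/w_red.png

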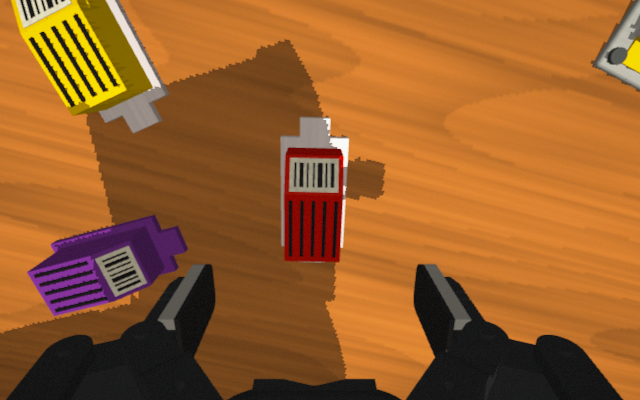

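Close crop: the red module sits at (313,205), label at (315,175) leaning outward, and the purple look-alike is clear to the left at (110,265). Measured case 69x36 and top at 40 mm match the description. Grasping.

>>> {"method": "servo_tool", "body": {
  "increments": "3 0 -0.1 0.3; 3 0 -0.1 0.3; 3 0 -0.1 0.2; 0 0 0 0"
}}

```text
time: 2.7
tool_pos: [0.3738, 0.2495, 0.009]
ee_rot: [0.271, 1.568, -2.623]
ft_force: [-0.1, -0.1, 0.8]
grip_width: 0.0853
```

>>> {"method": "servo_tool", "body": {
  "increments": "0 0 0 0; 0 0 0 0; 0 0 0 0; 0 0 0 0; 0 0 0 0; 0 0 0 0",
  "fingers": 255
}}

```text
time: 3.45
tool_pos: [0.3753, 0.2503, 0.0114]
ee_rot: [-2.845, 1.569, 0.545]
ft_force: [-1.6, -0.5, 16.9]
grip_width: 0.0355
```

Run:
```python
from h import *
s=status.read_state(); print(s["time"],s["tool_pos"],s["grip_width"],s["ft_force"])
# seats
c=np.array([.5613,-.0771]); a=np.radians(-9.1); ay=np.array([-np.sin(a),np.cos(a)])
for n,k in zip(["blue","red","green","yellow"],(-127.5,-42.5,42.5,127.5)): print(n,np.round(c+ay*k/1000,4))
plan([.3741,.2501,.13],None,step=4)
```

```text
3.45 [0.375327   0.25034497 0.01138109] 0.035485755019660906 [-1.63683944 -0.50294818 16.88068988]
blue [ 0.5411 -0.203 ]
red [ 0.5546 -0.1191]
green [ 0.568  -0.0351]
yellow [0.5815 0.0488]
3 rows turn 0.0 q6 1.84
-3.95 -0.00 0.03 0.0; -3.95 -0.00 0.03 0.0; -3.95 -0.00 0.03 0.0
```

>>> {"method": "servo_tool", "body": {
  "increments": "-2 0 0 0; -4 0 0 0; -4 0 0 0"
}}

```text
time: 3.82
tool_pos: [0.3745, 0.2499, 0.1117]
ee_rot: [0.226, 1.571, -2.667]
ft_force: [0.7, 0.0, -1.4]
grip_width: 0.0354
```

Run:
```python
from h import *
s=status.read_state(); print(s["time"],s["tool_pos"],s["grip_width"],s["ft_force"])
plan([.5558,-.1193,.10],170.9,step=4.5)
```

```text
3.825 [0.37450575 0.2498812  0.11174151] 0.0353501512907602 [ 0.68627661  0.03849288 -1.3728606 ]
10 rows turn 23.3 q6 1.84
0.12 4.02 -0.85 2.3; 0.12 3.99 -1.01 2.3; 0.12 3.94 -1.18 2.3; 0.12 3.89 -1.34 2.3; 0.12 3.83 -1.49 2.3; 0.12 3.77 -1.65 2.3; 0.12 3.70 -1.80 2.3; 0.12 3.62 -1.95 2.3; 0.12 3.54 -2.09 2.3; 0.12 3.45 -2.24 2.3
```

>>> {"method": "servo_tool", "body": {
  "increments": "0.12 4.02 -0.85 2.3; 0.12 3.99 -1.01 2.3; 0.12 3.94 -1.18 2.3; 0.12 3.89 -1.34 2.3; 0.12 3.83 -1.49 2.3; 0.12 3.77 -1.65 2.3; 0.12 3.70 -1.80 2.3; 0.12 3.62 -1.95 2.3; 0.12 3.54 -2.09 2.3; 0.12 3.45 -2.24 2.3"
}}

```text
time: 5.08
tool_pos: [0.5574, -0.12, 0.0988]
ee_rot: [3.114, 1.57, -0.183]
ft_force: [0.9, 1.3, -1.0]
grip_width: 0.035
```

>>> {"method": "servo_tool", "body": {
  "increments": "0 0 0 0"
}}

```text
time: 5.2
tool_pos: [0.5584, -0.1212, 0.0987]
ee_rot: [2.92, 1.569, -0.378]
ft_force: [0.6, 0.8, -1.4]
grip_width: 0.0345
```

```bash
cat >> h.py <<'E'
def held(seat,save=None):
    """held module's case versus seat"""
    s=status.read_state(); z=s["tool_pos"][2]-.0114
    p,d,P,K,T=shot("wrist",save)
    q=P[(P[...,2]>z+.020)&(P[...,2]<z+.046)&(np.linalg.norm(P[...,:2]-s["tool_pos"][:2],axis=-1)<.08)&(hue(p,"red")|hue(p,"yellow")|hue(p,"green")|hue(p,"blue")|(p.min(-1)>150))]
    c,w,h,a=rect(q[:,:2]); print("held",np.round(c,4),w,h,np.degrees(a),"tcp",np.round(s["tool_pos"],4),"seat",seat)
    a=np.radians(-9.1); ax=np.array([np.cos(a),np.sin(a)]); ay=np.array([-ax[1],ax[0]])
    t=P[(P[...,2]>.040)&(P[...,2]<.0525)]; uv=np.c_[(t[:,:2]-seat)@ax,(t[:,:2]-seat)@ay]*1000
    for sg in(-1,1):
        for e in(-1,1):
            g=uv[(np.sign(uv[:,0])==sg)&(np.abs(uv[:,1])<40)&(np.abs(uv[:,0])<70)&(np.sign(uv[:,1])==e)]
            if len(g)>10: print("pillar",sg,e,len(g),np.round(np.percentile(g,[2,50,98],axis=0).T,1).tolist())
E
python3 - <<'E'
from h import *
held([.5546,-.1191],"held_red"); plan([.5558,-.1193,.06],170.9)
E
```

```text
held [ 0.5579 -0.1208] 69.2094497680664 38.25196075439453 170.4146499633789 tcp [ 0.5584 -0.1212  0.0987] seat [0.5546, -0.1191]
pillar 1 -1 496 [[43.5, 52.3, 58.7], [-26.2, -21.3, -16.4]]
pillar 1 1 510 [[43.5, 52.4, 58.7], [15.6, 20.2, 25.4]]
1 rows turn 0.2 q6 1.46
3.86 -0.03 0.15 0.2
```

View pics/held_red.png

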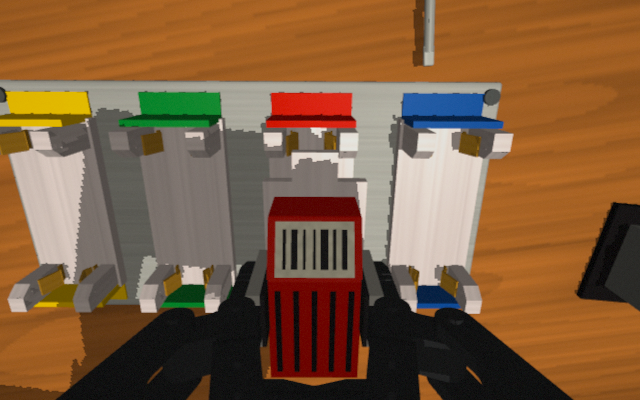

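Held view: the red module (313,290) is over the red slot (312,140), and it needs about 3.5 mm back along the rig's x. Correcting and lowering.

>>> {"method": "servo_tool", "body": {
  "increments": "1.5 -0.09 0.35 0; 1.5 0 0 0; 1.4 0 0 0; 0 0 0 0; 0 0 0 0"
}}

```text
time: 5.88
tool_pos: [0.5537, -0.1171, 0.0542]
ee_rot: [-0.06, 1.571, 2.928]
ft_force: [-0.2, -0.8, -1.0]
grip_width: 0.035
```

Run:
```python
from h import *
s=status.read_state(); print(s["time"],s["tool_pos"],s["qvel"].round(3),s["ft_force"])
held([.5544,-.1195],"held_red2"); plan([.5551,-.1198,.04],170.9)
```

```text
5.875 [ 0.55369716 -0.11713187  0.05423436] [-0.004 -0.011 -0.003 -0.001  0.001 -0.001] [-0.20404589 -0.83821596 -0.99020154]
held [ 0.5529 -0.1168] 69.74435424804688 38.22557067871094 170.6562042236328 tcp [ 0.5537 -0.1171  0.0542] seat [0.5544, -0.1195]
pillar -1 -1 97 [[-59.3, -54.0, -47.4], [-25.7, -23.6, -22.5]]
pillar -1 1 54 [[-58.4, -53.6, -47.5], [24.6, 25.3, 26.3]]
pillar 1 -1 2652 [[21.3, 42.5, 58.7], [-25.3, -15.4, -0.4]]
pillar 1 1 2994 [[18.2, 42.4, 58.7], [0.5, 15.0, 25.3]]
1 rows turn 0.3 q6 1.46
1.45 0.24 -0.16 0.3
```

>>> {"method": "servo_tool", "body": {
  "increments": "0.2 0.25 -0.19 0.2; 0 0 0 0; 0.6 0 0 0; 0.6 0 0 0; 0.6 0 0 0; 0.6 0 0 0; 0.6 0 0 0; 0 0 0 0"
}}

```text
time: 6.92
tool_pos: [0.5556, -0.1199, 0.023]
ee_rot: [-3.108, 1.57, -0.124]
ft_force: [-3.0, 6.8, 21.0]
grip_width: 0.0352
```

Run:
```python
from h import *
s=status.read_state(); print(s["time"],s["tool_pos"],s["grip_width"],s["ft_force"])
```

```text
6.925 [ 0.5556426  -0.11994247  0.02304913] 0.03524295087421647 [-3.0089953   6.76232821 21.02465658]
```

>>> {"method": "servo_tool", "body": {
  "increments": "0 0 0 0; 0 0 0 0; 0 0 0 0; -3 0 0 0; -4 0 0 0; -4 0 0 0; 0 0 0 0; 0 0 0 0",
  "fingers": 90
}}

```text
time: 7.92
tool_pos: [0.5549, -0.12, 0.1319]
ee_rot: [-0.016, 1.57, 2.968]
ft_force: [-0.7, -0.5, -0.4]
grip_width: 0.0553
```

```bash
cat >> h.py <<'E'
def fitted(c,seat,cam="wrist",save=None):
    p,d,P,K,T=shot(cam,save); q=P[(np.linalg.norm(P[...,:2]-seat,axis=-1)<.06)]
    h=hue(p,c)
    a=np.radians(170.9); ax=np.array([np.cos(a),np.sin(a)]); ay=np.array([-ax[1],ax[0]])
    u=(P[...,:2]-seat)@ax*1000; v=(P[...,:2]-seat)@ay*1000; z=P[...,2]*1000
    near=(abs(u)<60)&(abs(v)<25)
    out=[]
    for lo,hi in((-8,4),(8,20),(20,32)):
        m=near&(u>lo)&(u<hi)&(abs(v)<14)&(z>30); out.append(np.median(z[m]) if m.sum()>5 else None)
    m=near&(u>-50)&(u<-44)&(abs(v)<6); out.append(("ear-",np.median(z[m]) if m.sum()>3 else None))
    m=near&(u<50)&(u>44)&(abs(v)<6); out.append(("ear+",np.median(z[m]) if m.sum()>3 else None))
    m=near&(z>38)&(z<62)&(abs(v)<22)&(abs(u)<38); r=rect(np.c_[u[m],v[m]]/1000)
    print(c,cam,"top z (54 if home)",out,"case centre uv mm",r[0]*1000,r[1:3])
E
python3 - <<'E'
from h import *
s=status.read_state(); print(s["time"],s["tool_pos"],s["grip_width"])
for n in("wrist","scene","side"): fitted("red",np.array([.5545,-.1196]),n)
for n in("scene","side"):
    p,d,P,K,T=shot(n)
    for c in("yellow","green","blue"):
        for r in cut_out("module_"+c,n)[:3]:
            if hue(p,c)[r["region"]].mean()>.2: print(n,c,*pose(p,P,r["region"]))
plan([.559,.257,.10],-165.5,step=4)
E
```

```text
7.925 [ 0.55485456 -0.11997099  0.13186002] 0.055272194826180523
red wrist top z (54 if home) [np.float64(53.64954118554971), np.float64(53.62941974899259), np.float64(53.53850134926855), ('ear-', np.float64(19.427737093464405)), ('ear+', None)] case centre uv mm [ 0.16500092 -0.04772377] (68.84864807128906, 36.06216049194336)
red scene top z (54 if home) [np.float64(552.3481622274367), np.float64(549.678715993569), np.float64(55.36663080129256), ('ear-', np.float64(416.16183739710254)), ('ear+', None)] case centre uv mm [ 2.00157547 -0.78643608] (70.54434204101562, 37.56342315673828)
red side top z (54 if home) [np.float64(52.619551303591415), np.float64(53.446993978574774), np.float64(53.309491668536936), ('ear-', np.float64(19.222469400938525)), ('ear+', np.float64(368.91942316713994))] case centre uv mm [ 1.11427307 -0.81713295] (69.04719543457031, 38.13308334350586)
scene yellow [0.4337 0.403 ] 68.4 39.3 -143.4 [0.034 0.04 ] whole [0.4329 0.4059] [106.  67.]
scene green [0.5612 0.2573] 66.0 36.7 -166.9 [0.033 0.04 ] whole [0.5688 0.2589] [90. 46.]
scene blue [0.565  0.3994] 72.3 36.0 156.2 [0.04  0.034] whole [0.5684 0.3991] [108.  50.]
side yellow [0.4331 0.4   ] 66.2 36.8 -139.8 [0.036 0.039] whole [0.4334 0.3984] [105.  43.]
side green [0.5596 0.2576] 69.6 39.8 -168.7 [0.034 0.039] whole [0.5605 0.2574] [108.  63.]
side blue [0.5659 0.3984] 68.3 43.0 156.2 [0.039 0.033] whole [0.565 0.401] [108.  64.]
10 rows turn -23.5 q6 1.46
0.32 -3.73 0.55 -2.4; 0.32 -3.75 0.40 -2.4; 0.32 -3.76 0.24 -2.4; 0.32 -3.77 0.09 -2.4; 0.32 -3.77 -0.06 -2.4; 0.32 -3.76 -0.22 -2.4; 0.32 -3.75 -0.37 -2.4; 0.32 -3.73 -0.53 -2.4; 0.32 -3.71 -0.68 -2.4; 0.32 -3.68 -0.83 -2.4
```

Red is home (top 53.6 mm, level). Next, green.

>>> {"method": "servo_tool", "body": {
  "increments": "0.32 -3.73 0.55 -2.4; 0.32 -3.75 0.40 -2.4; 0.32 -3.76 0.24 -2.4; 0.32 -3.77 0.09 -2.4; 0.32 -3.77 -0.06 -2.4; 0.32 -3.76 -0.22 -2.4; 0.32 -3.75 -0.37 -2.4; 0.32 -3.73 -0.53 -2.4; 0.32 -3.71 -0.68 -2.4; 0.32 -3.68 -0.83 -2.4",
  "fingers": 0
}}

```text
time: 9.72
tool_pos: [0.5575, 0.2583, 0.1002]
ee_rot: [-3.126, 1.571, 0.279]
ft_force: [0.3, 0.1, -0.6]
grip_width: 0.0854
```

>>> {"method": "servo_tool", "body": {
  "increments": "0 0 0 0; 0 0 0 0; 0 0 0 0"
}}

```text
time: 10.1
tool_pos: [0.5576, 0.256, 0.1004]
ee_rot: [0.686, 1.571, -2.195]
ft_force: [-0.1, -0.4, -0.2]
grip_width: 0.0852
```

Run:
```python
from h import *
wpose("green"); s=status.read_state(); print(s["tool_pos"],s["qvel"].round(3)); plan([.5600,.2573,.014],-166.5,n=4)
```

```text
green wrist [ 281  148   63  115 5412] [0.5609 0.2572] 68.8 36.1 -167.1 [0.035 0.04 ] whole [0.5545 0.2558] [96. 46.]
[0.55764802 0.25597043 0.10042261] [-0.001 -0.001 -0.004  0.002 -0.001  0.001]
4 rows turn 1.4 q6 1.69
2.16 -0.02 -0.07 0.4; 2.16 -0.02 -0.07 0.4; 2.16 -0.02 -0.07 0.4; 2.16 -0.02 -0.07 0.4
```

>>> {"method": "servo_tool", "body": {
  "increments": "2.2 -0.02 -0.09 0.5; 2.2 -0.02 -0.09 0.5; 2.2 -0.02 -0.09 0.5; 2.1 -0.02 -0.09 0.5; 0 0 0 0"
}}

```text
time: 10.78
tool_pos: [0.56, 0.2578, 0.0119]
ee_rot: [0.161, 1.568, -2.754]
ft_force: [-0.0, -1.1, 0.7]
grip_width: 0.0855
```

>>> {"method": "servo_tool", "body": {
  "increments": "0 0 0 0; 0 0 0 0; 0 0 0 0; 0 0 0 0; 0 0 0 0; 0 0 0 0",
  "fingers": 255
}}

```text
time: 11.52
tool_pos: [0.5613, 0.2589, 0.0142]
ee_rot: [-2.988, 1.57, 0.381]
ft_force: [-1.5, -0.6, 7.0]
grip_width: 0.0352
```

>>> {"method": "servo_tool", "body": {
  "increments": "-2 0 0 0; -4 0 0 0; -3 0 0 0; 0 0 0 0"
}}

```text
time: 12.02
tool_pos: [0.5625, 0.2593, 0.1069]
ee_rot: [-2.986, 1.566, 0.383]
ft_force: [0.1, 0.5, -1.1]
grip_width: 0.0349
```

Run:
```python
from h import *
s=status.read_state(); print(s["time"],s["tool_pos"],s["grip_width"],s["ft_force"])
plan([.5685,-.0355,.10],170.9,step=4)
```

```text
12.025 [0.56252245 0.25933649 0.10691217] 0.03489974180902351 [ 0.08613444  0.4968011  -1.0943021 ]
8 rows turn 22.1 q6 1.73
0.08 3.61 0.76 2.8; 0.08 3.64 0.58 2.8; 0.08 3.66 0.41 2.8; 0.08 3.68 0.23 2.8; 0.08 3.69 0.05 2.8; 0.08 3.68 -0.13 2.8; 0.08 3.67 -0.30 2.8; 0.08 3.65 -0.48 2.8
```

>>> {"method": "servo_tool", "body": {
  "increments": "0.08 3.61 0.76 2.8; 0.08 3.64 0.58 2.8; 0.08 3.66 0.41 2.8; 0.08 3.68 0.23 2.8; 0.08 3.69 0.05 2.8; 0.08 3.68 -0.13 2.8; 0.08 3.67 -0.30 2.8; 0.08 3.65 -0.48 2.8; 0 0 0 0; 0 0 0 0"
}}

```text
time: 13.28
tool_pos: [0.5657, -0.036, 0.0967]
ee_rot: [-0.121, 1.57, 2.856]
ft_force: [0.2, 0.9, -1.6]
grip_width: 0.0353
```

>>> {"method": "servo_tool", "body": {
  "increments": "1.5 0 0 0; 1.5 0 0 0; 1 0 0 0; 0 0 0 0; 0 0 0 0; 0 0 0 0"
}}

```text
time: 14.02
tool_pos: [0.5662, -0.0362, 0.0573]
ee_rot: [-3.107, 1.57, -0.129]
ft_force: [-0.0, -0.2, -0.9]
grip_width: 0.0352
```

Run:
```python
from h import *
s=status.read_state(); print(s["time"],s["qvel"].round(3))
held([.5678,-.0356]); plan([.5685,-.0359,.04],170.9,n=1)
```

```text
14.025 [-0.001 -0.001  0.002  0.     0.     0.001]
held [ 0.5657 -0.0365] 69.65461730957031 37.37723922729492 170.54566192626953 tcp [ 0.5662 -0.0362  0.0573] seat [0.5678, -0.0356]
pillar -1 -1 33 [[-58.6, -52.3, -47.0], [-25.6, -25.3, -24.9]]
pillar -1 1 88 [[-58.9, -55.4, -47.6], [22.1, 23.3, 26.3]]
pillar 1 -1 2924 [[20.0, 42.6, 58.8], [-25.1, -14.8, -0.5]]
pillar 1 1 2502 [[15.9, 42.4, 59.0], [0.4, 16.0, 25.5]]
1 rows turn -0.3 q6 1.62
1.73 -0.07 -0.22 -0.3
```

>>> {"method": "servo_tool", "body": {
  "increments": "0.2 -0.13 -0.20 0; 0 0 0 0; 0.6 0 0 0; 0.6 0 0 0; 0.6 0 0 0; 0.6 0 0 0; 0.6 0 0 0; 0.2 0 0 0; 0 0 0 0"
}}

```text
time: 15.2
tool_pos: [0.5689, -0.0353, 0.0257]
ee_rot: [-3.086, 1.569, -0.108]
ft_force: [-14.0, 3.5, 63.9]
grip_width: 0.0348
```

Run:
```python
from h import *
s=status.read_state(); print(s["time"],s["tool_pos"],s["grip_width"],s["ft_force"])
```

```text
15.2 [ 0.56885611 -0.03525409  0.02565988] 0.03483146575726413 [-13.98911111   3.52331577  63.88835678]
```

>>> {"method": "servo_tool", "body": {
  "increments": "-0.3 0 0 0; 0 0 0 0"
}}

```text
time: 15.45
tool_pos: [0.5682, -0.0351, 0.0257]
ee_rot: [-0.827, 1.571, 2.151]
ft_force: [-0.8, 4.1, 12.4]
grip_width: 0.035
```

>>> {"method": "servo_tool", "body": {
  "increments": "0 0 0 0; 0 0 0 0; 0 0 0 0; -3 0 0 0; -4 0 0 0; -4 0 0 0; 0 0 0 0; 0 0 0 0",
  "fingers": 90
}}

```text
time: 16.45
tool_pos: [0.5679, -0.0352, 0.1355]
ee_rot: [0.107, 1.571, 3.084]
ft_force: [-0.0, -0.2, 0.5]
grip_width: 0.0556
```

Run:
```python
from h import *
s=status.read_state(); print(s["time"],s["tool_pos"],s["grip_width"])
fitted("green",np.array([.5679,-.0355])); fitted("red",np.array([.5545,-.1196]))
for n in("scene","side"):
    p,d,P,K,T=shot(n)
    for c in("yellow","blue"):
        for r in cut_out("module_"+c,n)[:3]:
            if hue(p,c)[r["region"]].mean()>.2: print(n,c,*pose(p,P,r["region"]))
plan([.4337,.4022,.10],-143,step=4.7)
plan([.5659,.399,.10],155.5,step=4.7)
```

```text
16.45 [ 0.56794747 -0.03519674  0.13553545] 0.055596411752059115
green wrist top z (54 if home) [np.float64(53.60697335255404), np.float64(53.64642819369317), np.float64(53.64265695818771), ('ear-', np.float64(19.50689540148709)), ('ear+', None)] case centre uv mm [0.81987381 0.24271202] (68.76156616210938, 36.0637092590332)
red wrist top z (54 if home) [np.float64(53.57155925281445), np.float64(53.58192974616954), np.float64(53.551216648709456), ('ear-', np.float64(19.28316125065735)), ('ear+', None)] case centre uv mm [ 0.05252457 -0.13795471] (68.70767211914062, 36.81382751464844)
scene yellow [0.433 0.403] 69.9 39.7 -141.6 [0.034 0.04 ] whole [0.4317 0.4066] [109.  55.]
scene blue [0.5659 0.3991] 73.2 35.9 156.2 [0.04  0.035] whole [0.5679 0.3973] [104.  48.]
side yellow [0.435  0.4032] 72.3 38.9 -141.6 [0.034 0.039] whole [0.4348 0.4009] [105.  45.]
side blue [0.5668 0.4006] 68.8 45.5 155.9 [0.04  0.034] whole [0.5669 0.4001] [102.  64.]
10 rows turn -46.4 q6 1.62
0.36 -4.10 2.04 -4.6; 0.36 -4.25 1.70 -4.6; 0.36 -4.37 1.35 -4.6; 0.36 -4.47 0.99 -4.6; 0.36 -4.53 0.63 -4.6; 0.36 -4.57 0.26 -4.6; 0.36 -4.57 -0.11 -4.6; 0.36 -4.55 -0.48 -4.6; 0.36 -4.50 -0.85 -4.6; 0.36 -4.41 -1.21 -4.6
10 rows turn 15.1 q6 1.62
0.35 -4.28 0.73 1.5; 0.35 -4.26 0.84 1.5; 0.35 -4.24 0.95 1.5; 0.35 -4.21 1.07 1.5; 0.35 -4.18 1.18 1.5; 0.35 -4.15 1.29 1.5; 0.35 -4.11 1.39 1.5; 0.35 -4.07 1.50 1.5; 0.35 -4.03 1.61 1.5; 0.35 -3.99 1.71 1.5
```

Green is home. Next, yellow.

>>> {"method": "servo_tool", "body": {
  "increments": "0.36 -4.10 2.04 -4.6; 0.36 -4.25 1.70 -4.6; 0.36 -4.37 1.35 -4.6; 0.36 -4.47 0.99 -4.6; 0.36 -4.53 0.63 -4.6; 0.36 -4.57 0.26 -4.6; 0.36 -4.57 -0.11 -4.6; 0.36 -4.55 -0.48 -4.6; 0.36 -4.50 -0.85 -4.6; 0.36 -4.41 -1.21 -4.6",
  "fingers": 0
}}

```text
time: 18.1
tool_pos: [0.4349, 0.4041, 0.0997]
ee_rot: [0.412, 1.571, -2.088]
ft_force: [1.1, -0.3, -0.1]
grip_width: 0.0853
```

>>> {"method": "servo_tool", "body": {
  "increments": "0 0 0 0; 0 0 0 0; 0 0 0 0"
}}

```text
time: 18.48
tool_pos: [0.4358, 0.4018, 0.0999]
ee_rot: [0.273, 1.57, -2.231]
ft_force: [-0.3, -0.5, 0.9]
grip_width: 0.0853
```

```bash
sed -i 's/print(c,"wrist",st\[i\],\*pose(p,P,reg&(P\[...,2\]<.05)&(P\[...,2\]>.003)))/r=pose(p,P,reg\&(P[...,2]<.05)\&(P[...,2]>.003)); print(c,"wrist",st[i],*r); return r/' h.py
python3 - <<'E'
from h import *
r=wpose("yellow"); s=status.read_state(); print(s["tool_pos"],s["qvel"].round(3)); plan([*r[0],.0135],r[3],n=4)
E
```

```text
yellow wrist [ 277  153   63  114 5636] [0.4346 0.4034] 69.3 36.0 -142.8 [0.035 0.04 ] whole [0.4348 0.4033] [82. 46.]
[0.43587342 0.40178337 0.09996336] [-0.    -0.001 -0.001  0.    -0.001 -0.001]
4 rows turn -0.7 q6 1.63
2.16 -0.05 0.00 -0.2; 2.16 -0.05 0.00 -0.2; 2.16 -0.05 0.00 -0.2; 2.16 -0.05 0.00 -0.2
```

>>> {"method": "servo_tool", "body": {
  "increments": "2.15 -0.05 0 -0.2; 2.15 -0.05 0 -0.2; 2.15 -0.05 0 -0.2; 2.05 -0.05 0 -0.2; 0 0 0 0; 0 0 0 0"
}}

```text
time: 19.27
tool_pos: [0.4348, 0.4042, 0.0156]
ee_rot: [-3.109, 1.57, 0.684]
ft_force: [-0.3, 0.7, -0.1]
grip_width: 0.0855
```

>>> {"method": "servo_tool", "body": {
  "increments": "0 0 0 0; 0 0 0 0; 0 0 0 0; 0 0 0 0; 0 0 0 0; 0 0 0 0",
  "fingers": 255
}}

```text
time: 20.02
tool_pos: [0.4345, 0.4045, 0.0156]
ee_rot: [3.124, 1.57, 0.636]
ft_force: [-1.6, -2.2, 8.9]
grip_width: 0.0352
```

>>> {"method": "servo_tool", "body": {
  "increments": "-2 0 0 0; -4 0 0 0; -3 0 0 0; 0 0 0 0; 0 0 0 0"
}}

```text
time: 20.65
tool_pos: [0.4339, 0.4041, 0.1044]
ee_rot: [-0.001, 1.57, -2.489]
ft_force: [-0.5, -1.0, -1.6]
grip_width: 0.035
```

Run:
```python
from h import *
s=status.read_state(); print(s["time"],s["tool_pos"],s["grip_width"],s["ft_force"])
plan([.5820,.0486,.10],170.9,step=4.3)
```

```text
20.65 [0.43392759 0.40406866 0.1044389 ] 0.035049439124906344 [-0.51440551 -1.01608488 -1.58221137]
9 rows turn 46.5 q6 1.62
0.05 4.14 1.09 5.2; 0.05 4.22 0.71 5.2; 0.05 4.27 0.33 5.2; 0.05 4.28 -0.05 5.2; 0.05 4.26 -0.44 5.2; 0.05 4.20 -0.82 5.2; 0.05 4.11 -1.19 5.2; 0.05 3.98 -1.56 5.2; 0.05 3.83 -1.91 5.2
```

>>> {"method": "servo_tool", "body": {
  "increments": "0.05 4.14 1.09 5.2; 0.05 4.22 0.71 5.2; 0.05 4.27 0.33 5.2; 0.05 4.28 -0.05 5.2; 0.05 4.26 -0.44 5.2; 0.05 4.20 -0.82 5.2; 0.05 4.11 -1.19 5.2; 0.05 3.98 -1.56 5.2; 0.05 3.83 -1.91 5.2; 0 0 0 0"
}}

```text
time: 21.9
tool_pos: [0.5819, 0.0459, 0.099]
ee_rot: [0.381, 1.569, -2.929]
ft_force: [-0.3, 1.0, -1.8]
grip_width: 0.0349
```

>>> {"method": "servo_tool", "body": {
  "increments": "0 0 0 0; 1.5 0 0 0; 1.5 0 0 0; 0.7 0 0 0; 0 0 0 0; 0 0 0 0; 0 0 0 0"
}}

```text
time: 22.78
tool_pos: [0.5819, 0.0484, 0.0638]
ee_rot: [-2.973, 1.57, 0.004]
ft_force: [0.0, 0.0, -1.4]
grip_width: 0.0349
```

```bash
cat >> h.py <<'E'
def corr(seat,off):
    s=status.read_state(); M=yawy(); held(seat)
E
sed -i 's/print("held",np.round(c,4),/M=yawy(); print("shift yz cm",np.round((M.T@np.r_[np.array(seat)-c,0])[1:]*100,2)); print("held",np.round(c,4),/' h.py
python3 - <<'E'
from h import *
s=status.read_state(); print(s["time"],s["qvel"].round(3))
held([.5814,.0484]); plan([.5820,.0484,.04],170.9,n=1)
E
```

```text
22.775 [-0.002 -0.     0.001 -0.    -0.003  0.001]
shift yz cm [-0.03  0.11]
held [0.5825 0.0479] 69.44348907470703 37.71004104614258 171.10448455810547 tcp [0.5819 0.0484 0.0638] seat [0.5814, 0.0484]
pillar -1 -1 27 [[-58.6, -54.1, -48.4], [-25.8, -25.2, -24.7]]
pillar -1 1 40 [[-58.3, -55.2, -48.8], [23.5, 24.1, 25.4]]
pillar 1 -1 941 [[36.9, 52.1, 59.0], [-25.7, -19.9, -2.6]]
pillar 1 1 935 [[37.6, 52.3, 59.2], [2.1, 19.7, 25.7]]
1 rows turn -0.3 q6 1.77
2.38 -0.00 -0.01 -0.3
```

>>> {"method": "servo_tool", "body": {
  "increments": "0.5 -0.03 0.09 0; 0 0 0 0; 0.6 0 0 0; 0.6 0 0 0; 0.6 0 0 0; 0.6 0 0 0; 0.6 0 0 0; 0.2 0 0 0; 0 0 0 0; 0 0 0 0"
}}

```text
time: 24.08
tool_pos: [0.5813, 0.049, 0.0282]
ee_rot: [-2.895, 1.569, 0.083]
ft_force: [-9.6, 1.8, 41.6]
grip_width: 0.0351
```

Run:
```python
from h import *
s=status.read_state(); print(s["time"],s["tool_pos"],s["grip_width"],s["ft_force"])
```

```text
24.075 [0.58125981 0.04896436 0.02817029] 0.03514505450083543 [-9.59022057  1.78887954 41.60083104]
```

>>> {"method": "servo_tool", "body": {
  "increments": "-0.2 0 0 0; 0 0 0 0"
}}

```text
time: 24.32
tool_pos: [0.5807, 0.0489, 0.0282]
ee_rot: [-0.84, 1.571, 2.137]
ft_force: [-0.9, 3.4, 7.7]
grip_width: 0.035
```

>>> {"method": "servo_tool", "body": {
  "increments": "0 0 0 0; 0 0 0 0; 0 0 0 0; -3 0 0 0; -4 0 0 0; -4 0 0 0; 0 0 0 0; 0 0 0 0",
  "fingers": 90
}}

```text
time: 25.32
tool_pos: [0.5804, 0.0488, 0.138]
ee_rot: [0.336, 1.57, -2.97]
ft_force: [-0.2, 0.2, 0.1]
grip_width: 0.0554
```

Run:
```python
from h import *
s=status.read_state(); print(s["time"],s["tool_pos"],s["grip_width"])
fitted("yellow",np.array([.5814,.0485])); fitted("green",np.array([.5679,-.0355]))
for n in("scene","side"):
    p,d,P,K,T=shot(n)
    for c in ("blue",):
        for r in cut_out("module_"+c,n)[:3]:
            if hue(p,c)[r["region"]].mean()>.2: print(n,c,*pose(p,P,r["region"]))
plan([.5662,.3998,.10],156,step=4)
```

```text
25.325 [0.58042583 0.04878421 0.13803056] 0.055405585695156044
yellow wrist top z (54 if home) [np.float64(53.69282258287533), np.float64(53.65221311736998), np.float64(53.568340778463345), ('ear-', np.float64(19.400679246227735)), ('ear+', None)] case centre uv mm [0.29331589 0.33904648] (68.131591796875, 36.05327224731445)
green wrist top z (54 if home) [np.float64(53.5981145998338), np.float64(53.621199102059165), np.float64(53.55238916313082), ('ear-', np.float64(19.237042927023275)), ('ear+', None)] case centre uv mm [0.63208008 0.26957703] (68.72000885009766, 37.29411697387695)
scene blue [0.5668 0.3987] 71.9 36.0 156.2 [0.041 0.034] whole [0.5724 0.3966] [97. 45.]
side blue [0.567  0.4004] 68.4 43.8 155.8 [0.04  0.034] whole [0.5682 0.405 ] [110.  70.]
9 rows turn 14.6 q6 1.77
0.42 -3.82 0.79 1.6; 0.42 -3.80 0.90 1.6; 0.42 -3.77 1.01 1.6; 0.42 -3.74 1.11 1.6; 0.42 -3.71 1.22 1.6; 0.42 -3.67 1.32 1.6; 0.42 -3.63 1.43 1.6; 0.42 -3.59 1.53 1.6; 0.42 -3.55 1.63 1.6
```

Yellow is home. Last, blue.

>>> {"method": "servo_tool", "body": {
  "increments": "0.42 -3.82 0.79 1.6; 0.42 -3.80 0.90 1.6; 0.42 -3.77 1.01 1.6; 0.42 -3.74 1.11 1.6; 0.42 -3.71 1.22 1.6; 0.42 -3.67 1.32 1.6; 0.42 -3.63 1.43 1.6; 0.42 -3.59 1.53 1.6; 0.42 -3.55 1.63 1.6; 0 0 0 0",
  "fingers": 0
}}

```text
time: 26.88
tool_pos: [0.5653, 0.4022, 0.0996]
ee_rot: [0.297, 1.57, 3.026]
ft_force: [1.0, 0.6, -0.4]
grip_width: 0.0855
```

>>> {"method": "servo_tool", "body": {
  "increments": "0 0 0 0; 0 0 0 0; 0 0 0 0"
}}

```text
time: 27.25
tool_pos: [0.5663, 0.399, 0.1008]
ee_rot: [1.726, 1.571, -1.832]
ft_force: [0.0, 0.3, -0.3]
grip_width: 0.0851
```

Run:
```python
from h import *
r=wpose("blue"); s=status.read_state(); print(s["tool_pos"],s["qvel"].round(3)); plan([*r[0],.0145],r[3],n=4)
```

```text
blue wrist [ 281  154   62  112 5340] [0.5676 0.3995] 68.9 36.1 156.3 [0.04  0.034] whole [0.5671 0.3996] [82. 46.]
[0.56631125 0.39911045 0.10079031] [ 0.004  0.001 -0.001 -0.     0.001  0.001]
4 rows turn -0.1 q6 2.56
2.16 -0.02 -0.03 -0.0; 2.16 -0.02 -0.03 -0.0; 2.16 -0.02 -0.03 -0.0; 2.16 -0.02 -0.03 -0.0
```

>>> {"method": "servo_tool", "body": {
  "increments": "2.15 -0.02 -0.03 0; 2.15 -0.02 -0.03 0; 2.15 -0.02 -0.03 0; 2.05 -0.02 -0.03 0; 0 0 0 0; 0 0 0 0"
}}

```text
time: 28.05
tool_pos: [0.5677, 0.4002, 0.0158]
ee_rot: [-2.136, 1.57, 0.59]
ft_force: [-0.2, -0.4, -0.3]
grip_width: 0.0852
```

>>> {"method": "servo_tool", "body": {
  "increments": "0 0 0 0; 0 0 0 0; 0 0 0 0; 0 0 0 0; 0 0 0 0; 0 0 0 0",
  "fingers": 255
}}

```text
time: 28.8
tool_pos: [0.5678, 0.4003, 0.0163]
ee_rot: [-2.171, 1.57, 0.555]
ft_force: [-1.2, -1.0, 5.8]
grip_width: 0.035
```

>>> {"method": "servo_tool", "body": {
  "increments": "-2 0 0 0; -4 0 0 0; -3 0 0 0; 0 0 0 0; 0 0 0 0"
}}

```text
time: 29.42
tool_pos: [0.5672, 0.3999, 0.1057]
ee_rot: [0.882, 1.571, -2.675]
ft_force: [0.6, -0.2, -3.4]
grip_width: 0.0347
```

Run:
```python
from h import *
s=status.read_state(); print(s["time"],s["tool_pos"],s["grip_width"],s["ft_force"])
plan([.5415,-.2035,.11],170.9,n=16)
```

```text
29.425 [0.56716367 0.39986322 0.10565252] 0.03470009249398274 [ 0.5575346  -0.20369294 -3.4144364 ]
16 rows turn -14.7 q6 2.56
-0.03 3.52 -1.37 -0.9; -0.03 3.54 -1.32 -0.9; -0.03 3.56 -1.26 -0.9; -0.03 3.58 -1.20 -0.9; -0.03 3.60 -1.15 -0.9; -0.03 3.61 -1.09 -0.9; -0.03 3.63 -1.03 -0.9; -0.03 3.65 -0.97 -0.9; -0.03 3.66 -0.91 -0.9; -0.03 3.68 -0.86 -0.9; -0.03 3.69 -0.80 -0.9; -0.03 3.70 -0.74 -0.9; -0.03 3.71 -0.68 -0.9; -0.03 3.72 -0.62 -0.9; -0.03 3.73 -0.56 -0.9; -0.03 3.74 -0.50 -0.9
```

>>> {"method": "servo_tool", "body": {
  "increments": "-0.03 3.52 -1.37 -0.9; -0.03 3.54 -1.32 -0.9; -0.03 3.56 -1.26 -0.9; -0.03 3.58 -1.20 -0.9; -0.03 3.60 -1.15 -0.9; -0.03 3.61 -1.09 -0.9; -0.03 3.63 -1.03 -0.9; -0.03 3.65 -0.97 -0.9; -0.03 3.66 -0.91 -0.9; -0.03 3.68 -0.86 -0.9"
}}

```text
time: 30.68
tool_pos: [0.5498, 0.0217, 0.1076]
ee_rot: [0.23, 1.569, 3.114]
ft_force: [0.2, 0.7, -1.6]
grip_width: 0.0348
```

>>> {"method": "servo_tool", "body": {
  "increments": "-0.03 3.69 -0.80 -0.9; -0.03 3.70 -0.74 -0.9; -0.03 3.71 -0.68 -0.9; -0.03 3.72 -0.62 -0.9; -0.03 3.73 -0.56 -0.9; -0.03 3.74 -0.50 -0.9; 0 0 0 0; 0 0 0 0; 0 0 0 0"
}}

```text
time: 31.8
tool_pos: [0.5401, -0.2023, 0.11]
ee_rot: [-0.326, 1.57, 2.652]
ft_force: [0.2, 0.2, -1.9]
grip_width: 0.035
```

>>> {"method": "servo_tool", "body": {
  "increments": "1.5 0 0 0; 1.5 0 0 0; 1.5 0 0 0; 0 0 0 0; 0 0 0 0; 0 0 0 0"
}}

```text
time: 32.55
tool_pos: [0.5407, -0.2035, 0.0659]
ee_rot: [2.896, 1.57, -0.41]
ft_force: [0.0, 0.1, -1.1]
grip_width: 0.0351
```

Run:
```python
from h import *
s=status.read_state(); print(s["time"],s["qvel"].round(3))
held([.5409,-.2034]); plan([.5415,-.2037,.04],170.9,n=1)
```

```text
32.55 [-0.    -0.003  0.001  0.002  0.001 -0.001]
shift yz cm [-0.02  0.02]
held [ 0.5411 -0.2037] 69.3447036743164 38.34772872924805 169.70050811767578 tcp [ 0.5407 -0.2035  0.0659] seat [0.5409, -0.2034]
pillar -1 -1 19 [[-58.2, -54.0, -50.2], [-25.7, -25.3, -25.0]]
pillar -1 1 33 [[-59.5, -55.7, -50.4], [23.5, 24.1, 25.5]]
pillar 1 -1 801 [[40.9, 52.4, 58.6], [-25.7, -20.4, -5.5]]
pillar 1 1 827 [[40.9, 52.2, 58.8], [5.0, 20.1, 25.8]]
1 rows turn -0.3 q6 1.32
2.59 0.01 -0.08 -0.3
```

>>> {"method": "servo_tool", "body": {
  "increments": "0.5 0 0 -0.6; 0 0 0 0; 0.6 0 0 0; 0.6 0 0 0; 0.6 0 0 0; 0.6 0 0 0; 0.6 0 0 0; 0.35 0 0 0; 0 0 0 0; 0 0 0 0"
}}

```text
time: 33.85
tool_pos: [0.5407, -0.2032, 0.0291]
ee_rot: [3.034, 1.57, -0.261]
ft_force: [-11.9, 10.6, 52.3]
grip_width: 0.0345
```

>>> {"method": "servo_tool", "body": {
  "increments": "-0.1 0 0 0; 0 0 0 0"
}}

```text
time: 34.1
tool_pos: [0.5407, -0.2032, 0.0292]
ee_rot: [3.088, 1.57, -0.207]
ft_force: [-6.3, 8.3, 31.5]
grip_width: 0.0347
```

Run:
```python
from h import *
s=status.read_state(); print(s["time"],s["tool_pos"],s["grip_width"],s["ft_force"])
```

```text
34.1 [ 0.54066974 -0.20318273  0.02919962] 0.034738406037855316 [-6.34054896  8.25391767 31.46001758]
```

>>> {"method": "servo_tool", "body": {
  "increments": "-0.1 0 0 0; 0 0 0 0"
}}

```text
time: 34.35
tool_pos: [0.5407, -0.2032, 0.0293]
ee_rot: [-3.046, 1.57, -0.058]
ft_force: [-1.1, 6.3, 11.2]
grip_width: 0.0349
```

>>> {"method": "servo_tool", "body": {
  "increments": "0 0 0 0; 0 0 0 0; 0 0 0 0; -3 0 0 0; -4 0 0 0; -4 0 0 0; -4 0 0 0; -2 0 0 0; 0 0 0 0; 0 0 0 0",
  "fingers": 90
}}

```text
time: 35.6
tool_pos: [0.5399, -0.2032, 0.198]
ee_rot: [-0.213, 1.57, 2.775]
ft_force: [-0.3, 0.9, -1.0]
grip_width: 0.0551
```

Run:
```python
from h import *
s=status.read_state(); print(s["time"],s["tool_pos"],s["grip_width"])
S=dict(yellow=[.5814,.0485],green=[.5679,-.0355],red=[.5544,-.1196],blue=[.5409,-.2034])
for c in S: fitted(c,np.array(S[c]),save="after_blue")
for n in("scene","side"):
    p,d,P,K,T=shot(n,"all_"+n)
    for r in cut_out("scanner",n)[:1]:
        q=P[r["region"]]; q=q[np.isfinite(q[:,0])]; t=q[(q[:,2]>.09)&(q[:,2]<.15)]; print("scanner",n,round(r["confidence"],2),rect(t[:,:2]),q[:,2].max())
plan([.4706,-.3643,.19],180,step=4)
```

```text
35.6 [ 0.5398924  -0.20316788  0.1980435 ] 0.05506897677900566
yellow wrist top z (54 if home) [np.float64(53.865089359191764), np.float64(53.91859150748607), np.float64(53.823843033342314), ('ear-', None), ('ear+', np.float64(19.446192455137844))] case centre uv mm [0.64089203 0.83496857] (68.88673400878906, 39.10100555419922)
green wrist top z (54 if home) [np.float64(53.858423599656476), np.float64(53.92236434201753), np.float64(53.798632665020165), ('ear-', np.float64(19.470477251672946)), ('ear+', np.float64(19.403953000204034))] case centre uv mm [0.76004028 0.35113525] (68.505615234375, 37.91162872314453)
red wrist top z (54 if home) [np.float64(53.67097343254568), np.float64(53.68268971756967), np.float64(53.68720649929526), ('ear-', np.float64(19.411301651899638)), ('ear+', np.float64(19.26752030833423))] case centre uv mm [0.05161285 0.10061836] (68.38420104980469, 36.89849090576172)
blue wrist top z (54 if home) [np.float64(53.66210356848256), np.float64(53.64415297422709), np.float64(53.5614308670046), ('ear-', np.float64(19.524060144410715)), ('ear+', np.float64(19.77061851270706))] case centre uv mm [0.40569687 0.18890762] (68.34099578857422, 36.03896713256836)
scanner scene 0.73 (array([ 0.47329755, -0.36407553]), 29.659284591674805, 26.857402801513672, np.float64(1.5771598841607624)) 0.14154283067094608
scanner side 0.87 (array([ 0.47026273, -0.36449457]), 28.754676818847656, 27.286941528320312, np.float64(3.137116412429588)) 0.1401057533587915
5 rows turn -8.8 q6 1.31
0.17 3.40 0.88 -1.8; 0.17 3.37 0.99 -1.8; 0.17 3.34 1.09 -1.8; 0.17 3.30 1.19 -1.8; 0.17 3.26 1.29 -1.8
```

All four are home: tops 53.6–53.9 mm, both ears level. Now the scanner.

>>> {"method": "servo_tool", "body": {
  "increments": "0.1 3.40 0.88 -1.8; 0.1 3.37 0.99 -1.8; 0.1 3.34 1.09 -1.8; 0.1 3.30 1.19 -1.8; 0.1 3.26 1.29 -1.8; 0 0 0 0; 0 0 0 0; 0 0 0 0",
  "fingers": 0
}}

```text
time: 37.0
tool_pos: [0.4713, -0.3637, 0.1939]
ee_rot: [-1.122, 1.571, 2.023]
ft_force: [0.1, 0.1, 0.8]
grip_width: 0.0855
```

Run:
```python
from h import *
p,d,P,K,T=shot("wrist","scn"); s=status.read_state(); print(s["time"],s["tool_pos"])
q=P[(P[...,2]>.125)&(P[...,2]<.15)&(np.linalg.norm(P[...,:2]-[.4706,-.3643],axis=-1)<.04)]
print(rect(q[:,:2]),len(q),np.median(q[:,2]))
q=P[(P[...,2]>.043)&(P[...,2]<.056)&(np.linalg.norm(P[...,:2]-[.4706,-.3643],axis=-1)<.06)]; print("rim",rect(q[:,:2]),len(q))
plan([.4706,-.3643,.0925],180,step=3)
```

```text
37.05 [ 0.47136081 -0.36372986  0.19392198]
(array([ 0.47243427, -0.36532922]), 28.20979881286621, 27.984689712524414, np.float64(3.126670163053752)) 2086 0.13702942768269671
rim (array([ 0.47210596, -0.36543805]), 52.666446685791016, 51.96277618408203, np.float64(2.8843753676041795)) 1347
4 rows turn 0.2 q6 0.86
2.54 0.01 0.02 0.1; 2.54 0.01 0.02 0.1; 2.54 0.01 0.02 0.1; 2.54 0.01 0.02 0.1
```

View pics/scn.png

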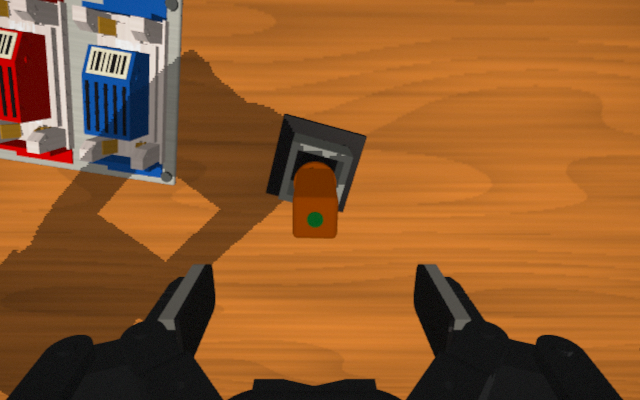

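Wrist view: scanner handle at (315,200), holster (318,165). The holster is turned about −15°, and the nose is round. Gripping the handle with light force (20 N).

>>> {"method": "servo_tool", "body": {
  "increments": "2.5 0.17 -0.09 0.9; 2.5 0 0 0; 2.5 0 0 0; 2.5 0 0 0; 0 0 0 0; 0 0 0 0"
}}

```text
time: 37.8
tool_pos: [0.4725, -0.3662, 0.0947]
ee_rot: [2.442, 1.57, -0.712]
ft_force: [0.2, 0.4, 0.3]
grip_width: 0.0856
```

>>> {"method": "servo_tool", "body": {
  "increments": "0 0 0 0; 0 0 0 0; 0 0 0 0; 0 0 0 0; 0 0 0 0; 0 0 0 0; 0 0 0 0",
  "fingers": 255,
  "grip_force": 40
}}

```text
time: 38.67
tool_pos: [0.472, -0.3661, 0.0943]
ee_rot: [-2.637, 1.571, 0.493]
ft_force: [-0.7, 2.7, 5.6]
grip_width: 0.0276
```

>>> {"method": "servo_tool", "body": {
  "increments": "-1.1 0 0 0; -1.1 0 0 3.7; 0 0 0 3.7; 0 0 0 3.7; 0 0 0 3.7; 0 0 0 0; 0 0 0 0; 0 0 0 0",
  "grip_force": 20
}}

```text
time: 39.67
tool_pos: [0.4719, -0.3663, 0.116]
ee_rot: [1.609, 1.571, -1.802]
ft_force: [0.4, 0.4, -1.9]
grip_width: 0.0274
```

Run:
```python
from h import *
s=status.read_state(); print(s["time"],s["tool_pos"],s["grip_width"],s["ft_force"],s["wrist_torque"]); M=yawy(); print("psi",np.degrees(np.arctan2(M[1,1],M[0,1])))
shot("side","lift")
```

```text
39.675 [ 0.47189644 -0.36626584  0.11598424] 0.027402919846148295 [ 0.35193427  0.36269895 -1.8776009 ] [ 0.06291368 -0.00051834 -0.03364205]
psi -105.44869234544646
```

>>> {"method": "servo_tool", "body": {
  "increments": "0 0 -0.5 0; 0 0 -0.5 0; 0 0 -0.5 0; 0 0 -0.5 0; 0 0 0 0"
}}

```text
time: 40.35
tool_pos: [0.4913, -0.3715, 0.1158]
ee_rot: [-0.347, 1.57, 2.525]
ft_force: [-3.2, 1.1, -0.9]
grip_width: 0.0274
```

```bash
cat >> h.py <<'E'
def axis(cam="side",save=None):
    """axis of the held scanner from its orange handle points"""
    s=status.read_state(); p,d,P,K,T=shot(cam,save)
    H=cv2.cvtColor(p,cv2.COLOR_RGB2HSV); m=(H[...,0]>=4)&(H[...,0]<=17)&(H[...,1]>170)&(np.linalg.norm(P-(s["tool_pos"]+[0,0,.02]),axis=-1)<.085)
    q=P[m]; M=yawy(); out=-M[:,2]; r=q-s["tool_pos"]; l=np.c_[r@out,r@M[:,1],r[:,2]]
    print(cam,"n",len(q),"lean-dir/jaw/z range",np.round(np.percentile(l,[2,98],axis=0),4).tolist())
    return p,P,m,l
E
python3 - <<'E'
from h import *
s=status.read_state(); print(s["time"],s["tool_pos"],s["grip_width"],s["ft_force"],s["wrist_torque"])
p,P,m,l=axis("side","piv1"); im=p[250:400,290:450]; 
im2=cv2.resize(im,None,fx=4,fy=4); cv2.imwrite("pics/piv1c.png",im2[:,:,::-1])
E
```

```text
40.35 [ 0.49133203 -0.37147973  0.11576703] 0.027360655904958127 [-3.1727621   1.08525889 -0.90921739] [ 0.29253948  0.54386851 -0.03029589]
side n 297 lean-dir/jaw/z range [[-0.0287, -0.0113, -0.0353], [-0.0065, 0.016, 0.0389]]
```

View pics/piv1c.png

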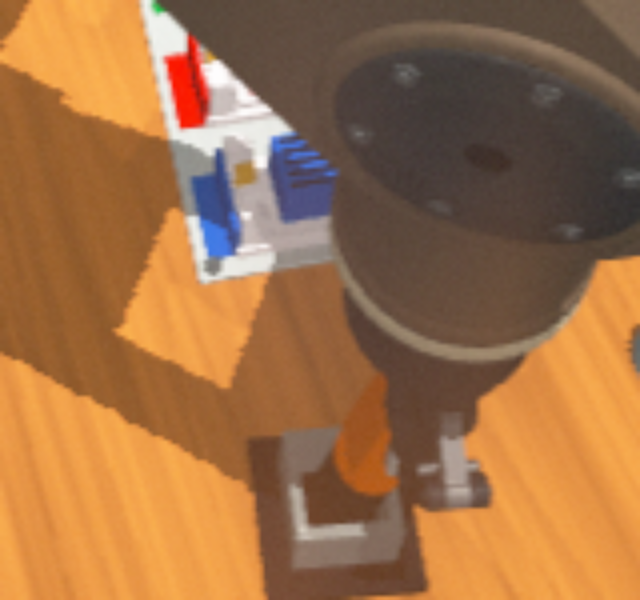

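The side crop shows the scanner (370,440) leaning in the holster, so the pivot works at about 3 N. Continuing.

>>> {"method": "servo_tool", "body": {
  "increments": "0 0 -0.5 0; 0 0 -0.5 0; 0 0 -0.5 0; 0 0 -0.5 0; 0 0 -0.4 0; 0 0 0 0; 0 0 0 0"
}}

```text
time: 41.28
tool_pos: [0.5141, -0.3779, 0.1158]
ee_rot: [-0.466, 1.57, 2.405]
ft_force: [-3.7, 1.8, -2.7]
grip_width: 0.0276
```

```bash
cat >> h.py <<'E'
def tilt(cam="side",save=None):
    """plane of the handle's visible lean-side faces -> tilt"""
    p,P,m,l=axis(cam,save); rng=np.random.default_rng(0); best=[]
    q=l.copy()
    for _ in range(2):   # ransac planes
        if len(q)<40: break
        bi=None
        for i in range(400):
            a=q[rng.choice(len(q),3,False)]; n=np.cross(a[1]-a[0],a[2]-a[0]); L=np.linalg.norm(n)
            if L<1e-6: continue
            n/=L; inl=abs((q-a[0])@n)<.0012
            if bi is None or inl.sum()>bi.sum(): bi=inl
        w=q[bi]; c=w.mean(0); n=np.linalg.svd(w-c)[2][2]
        print(" plane n",np.round(n,3),len(w),"centre",np.round(c,4),"tilt from vertical %.1f"%np.degrees(np.arctan2(-n[2]*np.sign(n[0]),abs(n[0]))) )
        q=q[~bi]
E
python3 - <<'E'
from h import *
s=status.read_state(); print(s["time"],s["tool_pos"],s["grip_width"],s["ft_force"],s["wrist_torque"])
for c in("side","scene","wrist"): tilt(c,"piv2"+c)
E
```

```text
41.275 [ 0.51413798 -0.37786347  0.11575894] 0.027552822867717288 [-3.67069726  1.81810289 -2.6881462 ] [0.3773726  0.77361278 0.02089549]
side n 450 lean-dir/jaw/z range [[-0.0409, -0.0124, -0.027], [-0.0118, 0.0159, 0.0366]]
 plane n [-0.918  0.016  0.396] 271 centre [-0.0244  0.0006  0.0094] tilt from vertical 23.3
 plane n [-0.009 -1.    -0.004] 92 centre [-0.0207  0.0134 -0.0075] tilt from vertical -21.7
scene n 147 lean-dir/jaw/z range [[-0.0366, -0.0152, -0.0347], [0.0162, 0.0133, 0.0491]]
 plane n [-0.004 -0.996  0.084] 49 centre [-0.0184 -0.0123 -0.0076] tilt from vertical 87.4
 plane n [ 0.108 -0.991 -0.078] 29 centre [-0.0137 -0.0112 -0.0077] tilt from vertical 35.7
wrist n 7253 lean-dir/jaw/z range [[-0.0088, -0.0131, -0.0299], [0.0183, 0.0226, 0.0521]]
 plane n [-0.409 -0.003 -0.913] 4867 centre [0.0068 0.0008 0.0417] tilt from vertical -65.9
 plane n [ 0.92  -0.004 -0.391] 1417 centre [0.007  0.0007 0.0083] tilt from vertical 23.0
```

>>> {"method": "servo_tool", "body": {
  "increments": "0 0 -0.35 0; 0 0 0 0; 0 0 0 0; 0 0 0 0"
}}

```text
time: 41.92
tool_pos: [0.5176, -0.3789, 0.116]
ee_rot: [2.399, 1.571, -1.013]
ft_force: [-4.9, 1.4, -0.5]
grip_width: 0.0275
```

>>> {"method": "servo_tool", "body": {
  "increments": "0 0 0 0; 0 0 0 0; -1 0 0 0; -2 0 0 0; -3 0 0 0; -3 0 0 0; -2 0 0 0; 0 0 0 0; 0 0 0 0",
  "grip_force": 80
}}

```text
time: 43.05
tool_pos: [0.5176, -0.3788, 0.2254]
ee_rot: [-1.303, 1.571, 1.568]
ft_force: [0.1, -0.6, -2.1]
grip_width: 0.027
```

Run:
```python
from h import *
s=status.read_state(); print(s["time"],s["tool_pos"],s["grip_width"],s["ft_force"],s["wrist_torque"])
for c in("side","wrist"): tilt(c,"piv3"+c)
```

```text
43.05 [ 0.5176419  -0.37876204  0.22541029] 0.02698497569375442 [ 0.08746818 -0.64890579 -2.06770801] [ 0.04298537 -0.00798167  0.02357705]
side n 436 lean-dir/jaw/z range [[-0.0415, -0.0091, -0.0262], [-0.0128, 0.0158, 0.0346]]
 plane n [ 0.912 -0.029 -0.409] 219 centre [-0.026   0.0041  0.0078] tilt from vertical 24.2
 plane n [ 0.007 -1.    -0.012] 134 centre [-0.0214  0.0134 -0.0059] tilt from vertical 58.3
wrist n 7045 lean-dir/jaw/z range [[-0.0101, -0.0133, -0.0294], [0.0184, 0.0265, 0.0534]]
 plane n [-0.436  0.006 -0.9  ] 4860 centre [0.0072 0.0007 0.0414] tilt from vertical -64.2
 plane n [-0.909 -0.01   0.416] 1118 centre [0.0064 0.0012 0.0078] tilt from vertical 24.6
```

View pics/piv3wrist.png

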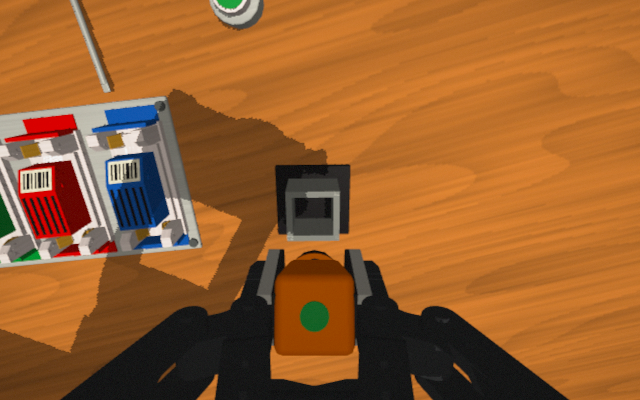

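Wrist view: the scanner is held leaning about 25°, the holster is empty at (315,205), and the red and blue modules sit at left. Going to the red label pose.

Run:
```python
from h import *
plan([.6583,-.1362,.2],170.9,step=3.5)
```

```text
9 rows turn -6.4 q6 1.16
0.28 -3.01 -0.79 -0.7; 0.28 -3.00 -0.83 -0.7; 0.28 -2.99 -0.86 -0.7; 0.28 -2.98 -0.90 -0.7; 0.28 -2.97 -0.94 -0.7; 0.28 -2.96 -0.97 -0.7; 0.28 -2.95 -1.01 -0.7; 0.28 -2.93 -1.05 -0.7; 0.28 -2.92 -1.08 -0.7
```

>>> {"method": "servo_tool", "body": {
  "increments": "0.28 -3.01 -0.79 -0.7; 0.28 -3.00 -0.83 -0.7; 0.28 -2.99 -0.86 -0.7; 0.28 -2.98 -0.90 -0.7; 0.28 -2.97 -0.94 -0.7; 0.28 -2.96 -0.97 -0.7; 0.28 -2.95 -1.01 -0.7; 0.28 -2.93 -1.05 -0.7; 0.28 -2.92 -1.08 -0.7; 0 0 0 0"
}}

```text
time: 44.4
tool_pos: [0.6591, -0.1348, 0.1994]
ee_rot: [-0.357, 1.569, 2.626]
ft_force: [-0.8, -0.7, -2.3]
grip_width: 0.0272
```

>>> {"method": "servo_tool", "body": {
  "increments": "0 0 0 0; 0 0 0 0; 0 0 0 0"
}}

```text
time: 44.78
tool_pos: [0.6584, -0.1375, 0.2008]
ee_rot: [2.013, 1.571, -1.29]
ft_force: [1.1, 0.0, -1.6]
grip_width: 0.0273
```

```bash
cat >> h.py <<'E'
def nosecheck(seat,cam="side",save=None):
    s=status.read_state(); p,d,P,K,T=shot(cam,save); t=s["tool_pos"]; a=np.radians(-9.1)
    L=np.array([np.cos(a),np.sin(a),0]); J=np.array([-L[1],L[0],0]); lab=np.r_[seat,0]+.023*L+[0,0,.0489]
    n=np.sin(np.radians(25))*L+np.array([0,0,np.cos(np.radians(25))]); x=np.cross(J,n)
    r=P-lab; h=r@n; m=(h>.06)&(h<.125)&(p.max(-1)<90)&(abs(r@x)<.04)&(abs(r@J)<.04)
    q=np.c_[(r@x)[m],(r@J)[m],h[m]]*1000
    print(cam,"nose n",len(q),"x,J,h pct",np.round(np.percentile(q,[2,50,98],axis=0),1).tolist() if len(q)>10 else "")
    if len(q)<30: return
    from scipy.optimize import least_squares
    f=lambda v: np.hypot(q[:,0]-v[0]-v[2]*(q[:,2]-80),q[:,1]-v[1]-v[3]*(q[:,2]-80))-16.5
    o=least_squares(f,[0,0,0,0],loss="soft_l1"); v=o.x
    print(" axis at h=80: x %.1f J %.1f ; tilt err deg x %.1f J %.1f ; hits label at x %.1f J %.1f; resid %.2f"%(v[0],v[1],*np.degrees(v[2:]),v[0]-80*v[2],v[1]-80*v[3],np.abs(o.fun).mean()))
E
python3 - <<'E'
from h import *
s=status.read_state(); print(s["time"],s["tool_pos"],s["qvel"].round(3))
for c in("side","scene","wrist"): nosecheck([.5544,-.1196],c,"scan"+c)
plan([.6583,-.1362,.2],170.9,n=1)
E
```

```text
44.775 [ 0.65844054 -0.13747259  0.20075622] [ 0.003 -0.001 -0.003  0.     0.002  0.001]
side nose n 235 x,J,h pct [[-19.6, -17.5, 82.1], [-14.2, -12.0, 103.8], [4.6, 7.2, 124.1]]
 axis at h=80: x -2.0 J -0.3 ; tilt err deg x -0.5 J 0.2 ; hits label at x -1.2 J -0.6; resid 0.80
scene nose n 85 x,J,h pct [[-17.6, -1.1, 83.0], [-0.5, 11.5, 105.2], [12.6, 14.4, 124.6]]
 axis at h=80: x -3.4 J -2.8 ; tilt err deg x 0.4 J 0.2 ; hits label at x -4.0 J -3.1; resid 0.43
wrist nose n 52 x,J,h pct [[12.0, -9.4, 84.9], [14.1, -1.6, 101.5], [15.0, 7.0, 114.1]]
 axis at h=80: x -1.9 J -1.8 ; tilt err deg x 0.5 J 0.0 ; hits label at x -2.6 J -1.9; resid 0.11
1 rows turn -0.1 q6 1.48
0.08 -0.09 0.04 -0.1
```

View pics/scanscene.png

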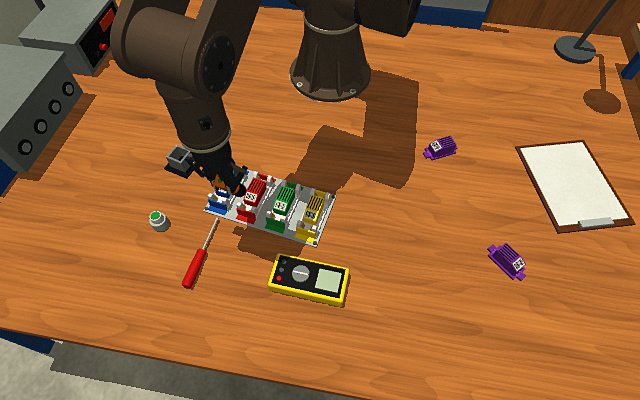

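Scene view: the scanner nose is above the red label (240,190), and everything else is undisturbed. The cylinder fit gives under 0.5° tilt error and a 2 mm offset. I'll nudge it and hold.

>>> {"method": "servo_tool", "body": {
  "increments": "0.15 -0.14 -0.2 0; 0 0 0 0; 0 0 0 0; 0 0 0 0; 0 0 0 0; 0 0 0 0; 0 0 0 0; 0 0 0 0; 0 0 0 0; 0 0 0 0"
}}

```text
time: 46.18
tool_pos: [0.6609, -0.1357, 0.1992]
ee_rot: [0.455, 1.571, -2.847]
ft_force: [-0.3, 0.3, -2.0]
grip_width: 0.0267
```

>>> {"method": "servo_tool", "body": {
  "increments": "0 0 0 0; 0 0 0 0; 0 0 0 0; 0 0 0 0; 0 0 0 0; 0 0 0 0; 0 0 0 0; 0 0 0 0; 0 0 0 0; 0 0 0 0"
}}

```text
time: 47.42
tool_pos: [0.6609, -0.1357, 0.1992]
ee_rot: [2.035, 1.571, -1.267]
ft_force: [-0.5, 0.2, -2.0]
grip_width: 0.0276
```

>>> {"method": "servo_tool", "body": {
  "increments": "0 0 0 0; 0 0 0 0; 0 0 0 0; 0 0 0 0"
}}

```text
time: 47.92
tool_pos: [0.6609, -0.1357, 0.1992]
ee_rot: [1.398, 1.571, -1.905]
ft_force: [0.0, 0.6, -1.7]
grip_width: 0.0272
```

Run:
```python
from h import *
s=status.read_state(); print(s["time"],s["tool_pos"],s["qvel"].round(3))
for c in("side","scene","wrist"): nosecheck([.5544,-.1196],c)
t=s["tool_pos"]; d=np.array([.5814,.0485])-[.5544,-.1196]; print(t[:2]+d); plan([*(t[:2]+d),t[2]],170.9,step=3)
```

```text
47.925 [ 0.66088203 -0.13572187  0.19920451] [ 0.001  0.001  0.001 -0.002  0.    -0.   ]
side nose n 237 x,J,h pct [[-17.2, -15.3, 81.9], [-11.5, -9.5, 103.5], [6.9, 9.3, 123.5]]
 axis at h=80: x -0.2 J 2.1 ; tilt err deg x 1.2 J -0.5 ; hits label at x -1.9 J 2.9; resid 0.78
scene nose n 83 x,J,h pct [[-14.4, 3.9, 82.4], [2.0, 13.8, 105.0], [14.8, 16.3, 124.1]]
 axis at h=80: x -0.9 J -1.0 ; tilt err deg x 0.2 J 0.3 ; hits label at x -1.2 J -1.4; resid 0.40
wrist nose n 53 x,J,h pct [[15.3, -7.5, 84.0], [16.7, 0.3, 100.7], [17.6, 8.1, 113.3]]
 axis at h=80: x 0.7 J 0.1 ; tilt err deg x 0.5 J 0.0 ; hits label at x -0.0 J 0.0; resid 0.10
[0.68788203 0.03237813]
6 rows turn -0.1 q6 1.48
0.00 -2.84 0.00 -0.0; 0.00 -2.84 0.00 -0.0; 0.00 -2.84 0.00 -0.0; 0.00 -2.84 0.00 -0.0; 0.00 -2.84 0.00 -0.0; 0.00 -2.84 0.00 -0.0
```

>>> {"method": "servo_tool", "body": {
  "increments": "0 0 0 0; 0 0 0 0; 0 0 0 0; 0 0 0 0; 0 0 0 0; 0 0 0 0; 0 0 0 0; 0 0 0 0"
}}

```text
time: 49.08
tool_pos: [0.6609, -0.1358, 0.1992]
ee_rot: [0.923, 1.571, -2.38]
ft_force: [-0.4, -0.6, -2.3]
grip_width: 0.027
```

>>> {"method": "servo_tool", "body": {
  "increments": "0 -2.83 0 0; 0 -2.83 0 0; 0 -2.83 0 0; 0 -2.83 0 0; 0 -2.83 0 0; 0 -2.83 0 0; 0 0 0 0; 0 0 0 0; 0 0 0 0"
}}

```text
time: 50.2
tool_pos: [0.688, 0.0311, 0.1992]
ee_rot: [1.049, 1.571, -2.254]
ft_force: [0.1, 0.4, -1.4]
grip_width: 0.027
```

Run:
```python
from h import *
s=status.read_state(); print(s["time"],s["tool_pos"],s["qvel"].round(3))
for c in("side","scene","wrist"): nosecheck([.5810,.0486],c)
plan([.6876,.0325,.1992],170.9,n=1)
```

```text
50.2 [0.68795171 0.03110785 0.19917882] [-0.002 -0.001 -0.001  0.001  0.001 -0.   ]
side nose n 192 x,J,h pct [[-16.1, -17.0, 82.1], [-8.9, -11.9, 102.8], [10.3, 5.6, 124.5]]
 axis at h=80: x 0.9 J 1.1 ; tilt err deg x -0.1 J -1.0 ; hits label at x 1.0 J 2.5; resid 0.88
scene nose n 26 x,J,h pct [[-1.5, 4.0, 81.8], [5.6, 13.2, 98.9], [14.8, 14.6, 119.5]]
wrist nose n 56 x,J,h pct [[15.2, -8.7, 83.4], [17.3, -0.9, 101.3], [18.2, 7.6, 112.9]]
 axis at h=80: x 1.3 J -1.3 ; tilt err deg x 0.5 J 0.3 ; hits label at x 0.6 J -1.7; resid 0.11
1 rows turn -0.1 q6 1.73
0.00 -0.11 0.06 -0.1
```

>>> {"method": "servo_tool", "body": {
  "increments": "0 -0.11 0.06 0; 0 0 0 0; 0 0 0 0; 0 0 0 0; 0 0 0 0; 0 0 0 0; 0 0 0 0; 0 0 0 0; 0 0 0 0; 0 0 0 0"
}}

```text
time: 51.6
tool_pos: [0.6876, 0.0331, 0.1992]
ee_rot: [-2.291, 1.571, 0.69]
ft_force: [0.2, 0.8, -2.6]
grip_width: 0.0274
```

>>> {"method": "servo_tool", "body": {
  "increments": "0 0 0 0; 0 0 0 0; 0 0 0 0; 0 0 0 0; 0 0 0 0; 0 0 0 0; 0 0 0 0; 0 0 0 0; 0 0 0 0; 0 0 0 0"
}}

```text
time: 52.85
tool_pos: [0.6876, 0.0331, 0.1992]
ee_rot: [0.953, 1.571, -2.349]
ft_force: [-0.4, -0.0, -2.2]
grip_width: 0.0272
```

>>> {"method": "servo_tool", "body": {
  "increments": "0 0 0 0; 0 0 0 0; 0 0 0 0; 0 0 0 0; 0 0 0 0; 0 0 0 0; 0 0 0 0; 0 0 0 0; 0 0 0 0; 0 0 0 0"
}}

```text
time: 54.1
tool_pos: [0.6876, 0.0331, 0.1992]
ee_rot: [-0.933, 1.571, 2.048]
ft_force: [0.9, 1.2, -2.1]
grip_width: 0.0272
```

>>> {"method": "servo_tool", "body": {
  "increments": "0 2.83 0 0; 0 2.83 0 0; 0 2.83 0 0; 0 0 0 0; 0 0 0 0; 0 0 0 0"
}}

```text
time: 54.85
tool_pos: [0.6742, -0.05, 0.1992]
ee_rot: [-1.893, 1.571, 1.088]
ft_force: [0.7, 1.3, -2.5]
grip_width: 0.0273
```

Run:
```python
from h import *
s=status.read_state(); print(s["time"],s["tool_pos"],s["qvel"].round(3))
for c in("side","scene","wrist"): nosecheck([.5672,-.0355],c)
plan([.6738,-.0516,.1992],170.9,n=1)
```

```text
54.85 [ 0.67418523 -0.04995845  0.19920456] [ 0.002  0.001  0.    -0.002  0.001 -0.003]
side nose n 212 x,J,h pct [[-16.7, -14.1, 81.8], [-9.6, -8.8, 103.9], [8.6, 8.9, 124.0]]
 axis at h=80: x 0.5 J 3.5 ; tilt err deg x 0.5 J 0.3 ; hits label at x -0.2 J 3.1; resid 0.87
scene nose n 53 x,J,h pct [[-9.5, 3.4, 84.2], [5.7, 15.7, 103.2], [15.5, 18.0, 124.0]]
 axis at h=80: x -1.0 J 0.9 ; tilt err deg x 0.6 J 0.7 ; hits label at x -1.9 J -0.0; resid 0.34
wrist nose n 56 x,J,h pct [[14.8, -5.8, 83.3], [16.9, 1.7, 99.9], [17.8, 10.4, 113.0]]
 axis at h=80: x 0.9 J 1.5 ; tilt err deg x 0.4 J 0.5 ; hits label at x 0.4 J 0.8; resid 0.11
1 rows turn -0.1 q6 1.61
-0.00 0.15 0.01 -0.1
```

>>> {"method": "servo_tool", "body": {
  "increments": "0 0.14 0 0; 0 0 0 0; 0 0 0 0; 0 0 0 0; 0 0 0 0; 0 0 0 0; 0 0 0 0; 0 0 0 0; 0 0 0 0; 0 0 0 0"
}}

```text
time: 56.25
tool_pos: [0.6739, -0.0521, 0.1992]
ee_rot: [-3.087, 1.571, -0.106]
ft_force: [-1.0, 0.6, -2.1]
grip_width: 0.0271
```

>>> {"method": "servo_tool", "body": {
  "increments": "0 0 0 0; 0 0 0 0; 0 0 0 0; 0 0 0 0; 0 0 0 0; 0 0 0 0; 0 0 0 0; 0 0 0 0; 0 0 0 0; 0 0 0 0"
}}

```text
time: 57.5
tool_pos: [0.6738, -0.0521, 0.1992]
ee_rot: [0.481, 1.571, -2.821]
ft_force: [0.5, -0.0, -2.2]
grip_width: 0.0275
```

>>> {"method": "servo_tool", "body": {
  "increments": "0 0 0 0; 0 0 0 0; 0 0 0 0; 0 0 0 0; 0 0 0 0; 0 0 0 0; 0 0 0 0; 0 0 0 0; 0 0 0 0; 0 0 0 0"
}}

```text
time: 58.75
tool_pos: [0.6739, -0.0521, 0.1992]
ee_rot: [2.367, 1.571, -0.935]
ft_force: [0.1, 0.6, -1.8]
grip_width: 0.027
```

>>> {"method": "servo_tool", "body": {
  "increments": "0 2.83 0 0; 0 2.83 0 0; 0 2.83 0 0; 0 2.83 0 0; 0 2.83 0 0; 0 2.83 0 0; 0 0 0 0; 0 0 0 0; 0 0 0 0"
}}

```text
time: 59.88
tool_pos: [0.6468, -0.2189, 0.1992]
ee_rot: [-1.031, 1.571, 1.951]
ft_force: [-0.1, -0.2, -1.8]
grip_width: 0.027
```

Run:
```python
from h import *
s=status.read_state(); print(s["time"],s["tool_pos"],s["qvel"].round(3))
for c in("side","scene","wrist"): nosecheck([.5405,-.2034],c)
plan([.6471,-.2195,.1992],170.9,n=1)
```

```text
59.875 [ 0.64681495 -0.21891834  0.1991847 ] [-0.     0.001 -0.001 -0.001 -0.001 -0.002]
side nose n 269 x,J,h pct [[-17.6, -14.7, 82.2], [-12.4, -7.7, 103.5], [4.0, 11.9, 123.9]]
 axis at h=80: x -0.3 J 2.4 ; tilt err deg x 0.9 J 0.2 ; hits label at x -1.5 J 2.1; resid 0.81
scene nose n 101 x,J,h pct [[-16.0, 1.7, 81.5], [1.0, 14.0, 103.4], [15.1, 17.2, 124.6]]
 axis at h=80: x -1.0 J -0.8 ; tilt err deg x 0.2 J 1.3 ; hits label at x -1.2 J -2.6; resid 0.49
wrist nose n 52 x,J,h pct [[15.1, -7.0, 83.9], [16.5, 0.5, 100.6], [17.4, 8.6, 114.1]]
 axis at h=80: x 0.5 J 0.5 ; tilt err deg x 0.5 J 0.2 ; hits label at x -0.2 J 0.2; resid 0.11
1 rows turn -0.1 q6 1.36
0.00 0.04 -0.03 -0.1
```

>>> {"method": "servo_tool", "body": {
  "increments": "0 0 0 0; 0 0 0 0; 0 0 0 0; 0 0 0 0; 0 0 0 0; 0 0 0 0; 0 0 0 0; 0 0 0 0; 0 0 0 0; 0 0 0 0"
}}

```text
time: 61.28
tool_pos: [0.6467, -0.2197, 0.1992]
ee_rot: [-0.263, 1.571, 2.718]
ft_force: [0.3, 0.4, -1.3]
grip_width: 0.0271
```

>>> {"method": "servo_tool", "body": {
  "increments": "0 0 0 0; 0 0 0 0; 0 0 0 0; 0 0 0 0; 0 0 0 0; 0 0 0 0; 0 0 0 0; 0 0 0 0; 0 0 0 0; 0 0 0 0"
}}

```text
time: 62.52
tool_pos: [0.6467, -0.2197, 0.1992]
ee_rot: [0.487, 1.571, -2.815]
ft_force: [-0.2, 0.1, -3.2]
grip_width: 0.0273
```

>>> {"method": "servo_tool", "body": {
  "increments": "0 0 0 0; 0 0 0 0; 0 0 0 0; 0 0 0 0; -1.5 0 0 0; -1.5 0 0 0; 0 0 0 0"
}}

```text
time: 63.4
tool_pos: [0.6477, -0.2201, 0.2315]
ee_rot: [2.933, 1.567, -0.369]
ft_force: [-0.4, -0.2, -1.6]
grip_width: 0.0271
```

Run:
```python
from h import *
s=status.read_state(); print(s["time"],s["tool_pos"],s["qvel"].round(3))
plan([.5176,-.3788,.2254],164.6,step=3)
```

```text
63.4 [ 0.64773684 -0.22010247  0.23146388] [ 0.001  0.019  0.026 -0.001 -0.024 -0.001]
7 rows turn 6.2 q6 1.36
0.08 2.54 1.47 0.9; 0.08 2.56 1.43 0.9; 0.08 2.58 1.39 0.9; 0.08 2.60 1.35 0.9; 0.08 2.62 1.31 0.9; 0.08 2.64 1.27 0.9; 0.08 2.66 1.23 0.9
```

>>> {"method": "servo_tool", "body": {
  "increments": "0.08 2.54 1.47 0.9; 0.08 2.56 1.43 0.9; 0.08 2.58 1.39 0.9; 0.08 2.60 1.35 0.9; 0.08 2.62 1.31 0.9; 0.08 2.64 1.27 0.9; 0.08 2.66 1.23 0.9; 0 0 0 0; 0 0 0 0; 0 0 0 0"
}}

```text
time: 64.65
tool_pos: [0.5171, -0.3778, 0.2236]
ee_rot: [-2.152, 1.571, 0.719]
ft_force: [-0.8, -0.4, -1.1]
grip_width: 0.0272
```

Run:
```python
from h import *
s=status.read_state(); print(s["time"],s["tool_pos"],s["qvel"].round(3))
tilt("wrist"); plan([.5157,-.3783,.116],164.6,n=1)
```

```text
64.65 [ 0.51712488 -0.37777165  0.22361172] [ 0.002  0.    -0.003 -0.002 -0.001 -0.001]
wrist n 7045 lean-dir/jaw/z range [[-0.0102, -0.0132, -0.0295], [0.0185, 0.0238, 0.0532]]
 plane n [-0.432 -0.008 -0.902] 4940 centre [0.0071 0.0008 0.0414] tilt from vertical -64.4
 plane n [-0.909  0.012  0.416] 1128 centre [0.0063 0.0006 0.0076] tilt from vertical 24.6
1 rows turn -0.0 q6 1.16
10.76 0.09 0.13 -0.0
```

>>> {"method": "servo_tool", "body": {
  "increments": "2.5 0.09 0.13 0; 2.5 0 0 0; 2.5 0 0 0; 1.7 0 0 0; 1 0 0 0; 0.5 0 0 0; 0 0 0 0; 0 0 0 0"
}}

```text
time: 65.7
tool_pos: [0.5155, -0.3792, 0.1173]
ee_rot: [2.725, 1.57, -0.687]
ft_force: [0.2, 0.2, -1.4]
grip_width: 0.0271
```

Run:
```python
from h import *
s=status.read_state(); print(s["time"],s["tool_pos"],s["ft_force"],s["wrist_torque"])
p,d,P,K,T=shot("side"); cv2.imwrite("pics/ret.png",cv2.resize(p[270:400,300:450],None,fx=4,fy=4)[:,:,::-1])
```

```text
65.7 [ 0.51546578 -0.37918583  0.11727007] [ 0.18536297  0.22140423 -1.4499981 ] [0.02682472 0.02206261 0.01008421]
```

View pics/ret.png

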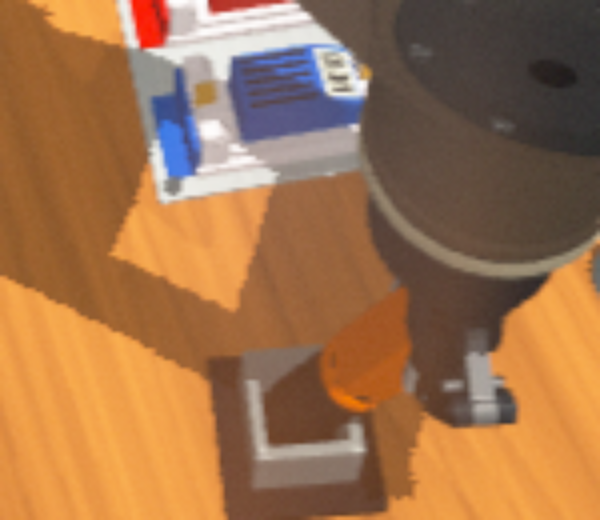

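The nose is in the pocket at (300,400), free of contact. I'll lower it a little, then swing it upright with a light grip.

>>> {"method": "servo_tool", "body": {
  "increments": "0.35 0 -0.15 0; 0.4 0 0 0; 0 0 0 0; 0 0 0 0"
}}

```text
time: 66.25
tool_pos: [0.5154, -0.3788, 0.1085]
ee_rot: [-0.236, 1.568, 2.635]
ft_force: [-5.7, 0.5, -2.1]
grip_width: 0.0273
```

>>> {"method": "servo_tool", "body": {
  "increments": "0 0 0 0; 0 0 0.5 0; 0 0 0.5 0; 0 0 0.5 0; 0 0 0.5 0; 0 0 0 0",
  "grip_force": 20
}}

```text
time: 67.0
tool_pos: [0.499, -0.3752, 0.11]
ee_rot: [2.78, 1.566, -0.632]
ft_force: [6.4, -3.0, -3.1]
grip_width: 0.0271
```

Run:
```python
from h import *
s=status.read_state(); print(s["time"],s["tool_pos"],s["ft_force"],s["wrist_torque"])
tilt("wrist"); tilt("side")
```

```text
67.0 [ 0.49896667 -0.37524718  0.11004719] [ 6.40683152 -3.02947664 -3.1178006 ] [-0.86155219 -1.72069066  0.10189106]
wrist n 8171 lean-dir/jaw/z range [[-0.0068, -0.013, -0.0309], [0.0178, 0.0224, 0.0474]]
 plane n [-0.3    0.008 -0.954] 4780 centre [0.0059 0.0006 0.0423] tilt from vertical -72.5
 plane n [ 0.957 -0.002 -0.289] 2427 centre [0.0097 0.0007 0.0101] tilt from vertical 16.8
side n 366 lean-dir/jaw/z range [[-0.0354, -0.012, -0.0316], [-0.011, 0.0154, 0.0363]]
 plane n [-0.956  0.001  0.295] 232 centre [-0.022   0.0004  0.0072] tilt from vertical 17.2
 plane n [-0.025 -1.    -0.019] 83 centre [-0.0174  0.0135 -0.0095] tilt from vertical -37.6
```

>>> {"method": "servo_tool", "body": {
  "increments": "0 0 0.5 0; 0 0 0.5 0; 0 0 0.5 0; 0 0 0.5 0; 0 0 0.5 0; 0 0 0.5 0; 0 0 0.2 0; 0 0 0 0; 0 0 0 0"
}}

```text
time: 68.22
tool_pos: [0.4684, -0.3667, 0.1101]
ee_rot: [2.785, 1.566, -0.627]
ft_force: [6.4, -1.4, 2.3]
grip_width: 0.0273
```

Run:
```python
from h import *
s=status.read_state(); print(s["time"],s["tool_pos"],s["ft_force"],s["wrist_torque"])
tilt("wrist"); tilt("side")
```

```text
68.225 [ 0.46841493 -0.36674428  0.11012776] [ 6.44369244 -1.4144144   2.25030552] [-0.41882928 -1.62355634 -0.00816669]
wrist n 10506 lean-dir/jaw/z range [[-0.0101, -0.0132, -0.0303], [0.0156, 0.0146, 0.045]]
 plane n [-1.    -0.014  0.007] 5618 centre [0.0144 0.0014 0.0165] tilt from vertical 0.4
 plane n [-0.01   0.005 -1.   ] 3708 centre [0.0015 0.0007 0.0435] tilt from vertical -89.4
side n 137 lean-dir/jaw/z range [[-0.0182, -0.011, -0.0397], [-0.0052, 0.0157, 0.038]]
 plane n [-0.999  0.029  0.014] 95 centre [-0.0151  0.0027  0.0029] tilt from vertical 0.8
 plane n [-0.365  0.931 -0.025] 25 centre [-0.0098  0.0136 -0.0226] tilt from vertical -3.9
```

>>> {"method": "servo_tool", "body": {
  "increments": "0 0 -0.35 0; 0.5 0 0 0; 0.5 0 0 0; 0.4 0 0 0; 0 0 0 0; 0 0 0 0"
}}

```text
time: 69.08
tool_pos: [0.4697, -0.3663, 0.095]
ee_rot: [-0.453, 1.57, 2.418]
ft_force: [2.6, -0.3, -2.4]
grip_width: 0.0268
```

Run:
```python
from h import *
s=status.read_state(); print(s["time"],s["tool_pos"],s["ft_force"],s["wrist_torque"])
```

```text
69.075 [ 0.4697389  -0.36626707  0.09501932] [ 2.57533022 -0.34141815 -2.38134249] [-0.05465596 -0.22035547 -0.04842472]
```

>>> {"method": "servo_tool", "body": {
  "increments": "0.05 0 -0.2 0; 0 0 0 0; 0 0 0 0"
}}

```text
time: 69.45
tool_pos: [0.4717, -0.3668, 0.0946]
ee_rot: [-0.217, 1.571, 2.654]
ft_force: [-0.6, -0.1, -1.0]
grip_width: 0.0273
```

>>> {"method": "servo_tool", "body": {
  "increments": "0 0 0 0; 0 0 0 0; 0 0 0 0; 0 0 0 0; -2 0 0 0; -3 0 0 0; -4 0 0 0; -4 0 0 0; -2 0 0 0; 0 0 0 0",
  "fingers": 0
}}

```text
time: 70.7
tool_pos: [0.4724, -0.3675, 0.2461]
ee_rot: [2.692, 1.568, -0.72]
ft_force: [0.3, -0.6, -0.9]
grip_width: 0.0854
```

Run:
```python
from h import *
s=status.read_state(); print(s["time"],s["tool_pos"],s["ft_force"],s["grip_width"])
p,d,P,K,T=shot("wrist","final_w")
q=P[(P[...,2]>.125)&(P[...,2]<.15)&(np.linalg.norm(P[...,:2]-[.4716,-.365],axis=-1)<.04)]
print(rect(q[:,:2]),len(q),np.percentile(q[:,2],[5,50,95]))
S=dict(yellow=[.5814,.0485],green=[.5679,-.0355],red=[.5544,-.1196],blue=[.5409,-.2034])
shot("scene","final_scene")
for c in S: fitted(c,np.array(S[c]),"side",save="final_side")
```

```text
70.7 [ 0.47241489 -0.36745288  0.24609346] [ 0.29502529 -0.5900361  -0.9413246 ] 0.08544706946999688
(array([ 0.46965173, -0.36687576]), 28.00788116455078, 27.842674255371094, np.float64(1.2992014330322723)) 1362 [0.13038323 0.13720937 0.13871263]
yellow side top z (54 if home) [None, None, np.float64(52.52782004635825), ('ear-', None), ('ear+', None)] case centre uv mm [29.7702446   5.95229149] (45.507781982421875, 22.515390396118164)
green side top z (54 if home) [np.float64(53.0433731276988), np.float64(52.945238359175086), np.float64(52.86330322900268), ('ear-', None), ('ear+', None)] case centre uv mm [ 3.07115173 -0.19235611] (66.73280334472656, 39.501007080078125)
red side top z (54 if home) [None, np.float64(53.12153134114794), np.float64(53.278926295045935), ('ear-', None), ('ear+', np.float64(19.821389459245776))] case centre uv mm [19.68206024 -1.08917809] (40.692039489746094, 34.261783599853516)
blue side top z (54 if home) [None, np.float64(53.34715351519714), np.float64(53.19942366622671), ('ear-', None), ('ear+', np.float64(19.870286024140537))] case centre uv mm [22.71699524 -0.33470535] (38.58591079711914, 29.369976043701172)
```

View pics/final_scene.png

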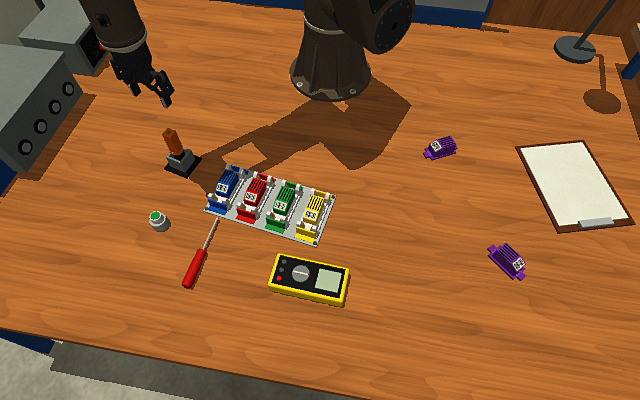

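The final scene shows the scanner upright in its holster (178,150), all four modules in their own brackets, and the bystanders and purple look-alikes where they were.

```bash
python3 -c "
from rig import job,status; print(job.close_job(), status.read_state()['time'])"
```

```text
the job is handed in; nothing more can be done
the job is handed in; nothing more can be done
```

All four modules are in the brackets of their own colour, all four labels were scanned in the order red, yellow, green, blue, and the scanner is back in its holster. I handed the job in at about 71 s.

- **Modules:** After the last one went in, the wrist camera read every top at 53.6–53.9 mm (54 is fully home). Every ear it could see was level at 19.3–19.8 mm; one ear on yellow was out of view. The push down reached 64 N on green.
- **Scans:** The interface cannot tilt the tool, so I leaned the scanner about 25° in a light grip by pressing its nose against the holster wall. Each label was held for about 3 s or more from roughly 80–82 mm. The wrist camera put the beam within about 2 mm of each label's centre and the tilt within about 0.5°.
- **Scanner:** I swung it upright the same way and released it. Its top reads 137 mm (138 expected), level.

**Checks that disagreed:** The side and scene cameras put the beam up to about 3 mm off the label centres and 1.3° off in tilt, and the side camera read the module tops about 1 mm low. In the last side pictures the arm hid part of the yellow, red and blue modules, so their centre readings there mean nothing. The final scene view showed everything in place, with the multimeter, connector, screwdriver and purple look-alikes where they were.

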